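# Mark a batch of pump housings on the bridge press

## Task

Mark all the yellow pump housings that are waiting on the green mat: first pull the press's aluminium shuttle fully out towards you by its red knob, stand every housing upright in a pocket of its own, slide the loaded shuttle under the green bridge fully home, press the red plunger head on the bridge all the way down and hold it there for a second. Then let it spring back, pull the shuttle fully out again and stand all the marked housings upright on the floor of the blue bin across the bench from the mat, leaving the shuttle out and empty. Never press the plunger unless the shuttle is home, and leave the black valve block on the mat and the other things on the bench where they are.

Things in the scene. Friction and masses are not known exactly. Their poses are not given: they have to be found in the camera images.
- housing1: small yellow sheet-steel pump housing, 300 g, a 50 (x) x 44 (y) x 50 mm high box with a black strap handle on top: the handle's bar runs along the housing's x, 48 mm long, 8 x 8 mm thick, its centre 74 mm above the underside, with a 20 mm high gap under it. Origin: centre of the underside; z up. 2 or 3 of the 3 housings are present (absent: None).
- housing2: small yellow sheet-steel pump housing, 300 g, a 50 (x) x 44 (y) x 50 mm high box with a black strap handle on top: the handle's bar runs along the housing's x, 48 mm long, 8 x 8 mm thick, its centre 74 mm above the underside, with a 20 mm high gap under it. Origin: centre of the underside; z up. 2 or 3 of the 3 housings are present (absent: None).
- housing3: small yellow sheet-steel pump housing, 300 g, a 50 (x) x 44 (y) x 50 mm high box with a black strap handle on top: the handle's bar runs along the housing's x, 48 mm long, 8 x 8 mm thick, its centre 74 mm above the underside, with a 20 mm high gap under it. Origin: centre of the underside; z up. 2 or 3 of the 3 housings are present (absent: None).
- mat: flat green plastic mat fixed to the bench, 290 (x) x 140 (y) x 6 mm thick; the housings start on it in a row along its x with the black valve block. Origin: centre of its underside. It lies on one side of the press and the bin on the other; which is where varies.
- bin: blue open bin for finished housings, fixed, outside 250 (x) x 140 (y) x 50 mm high, walls 4 mm, floor 4 mm thick. Origin: centre of the underside, long side along its x; the floor's top is at z = 4 mm.
- fixture: marking press, fixed: grey bed 265 (x) x 200 (y) x 10 mm, origin at the middle of its underside; at x = +90 mm a green bridge (60 mm deep in x, 270 mm wide in y, underside 118 mm, top 148 mm above the bench; columns 20 mm wide at y = +-125 mm). The shuttle slides along x, which points away from the robot; when home its nests lie right under the bridge.
- shuttle (a joint): travel of the aluminium shuttle, m: 0 = fully out towards the robot (nests 130 mm before the bridge's middle), 0.13 = fully home under the bridge; light friction, about 5 N; it starts partly in.
- shuttle_knob (a point): top centre of the red upright knob at the front of the shuttle, a cylinder 18 mm in diameter, 45 mm high (top 69 mm above the bench); 90 mm before nest2 in the shuttle's x. Axes as the fixture's.
- nest1 (a point): centre of the floor of pocket 1 of the shuttle's three pockets in a row along the fixture's y (64 mm apart), 22 mm above the bench. The pocket measures 56 (x) x 60 (y) mm between 8 mm high walls 4 mm thick, so a housing goes in with its handle along y. Axes as the fixture's; moves with the shuttle.
- nest2 (a point): centre of the floor of pocket 2 of the shuttle's three pockets in a row along the fixture's y (64 mm apart), 22 mm above the bench. The pocket measures 56 (x) x 60 (y) mm between 8 mm high walls 4 mm thick, so a housing goes in with its handle along y. Axes as the fixture's; moves with the shuttle.
- nest3 (a point): centre of the floor of pocket 3 of the shuttle's three pockets in a row along the fixture's y (64 mm apart), 22 mm above the bench. The pocket measures 56 (x) x 60 (y) mm between 8 mm high walls 4 mm thick, so a housing goes in with its handle along y. Axes as the fixture's; moves with the shuttle.
- plunger (a joint): travel of the spring plunger, m: 0 = up, 0.018 = pressed down to its stop (about 10 N); springs back.
- plunger_top (a point): centre of the top of the red mushroom head of the plunger, 44 mm in diameter, 12 mm thick, on the bridge, 205 mm above the bench when up.
- valve_block: Bystander, to be left alone: black machined valve block without a handle, 50 x 44 x 40 mm high, on the mat among the housings. Origin: centre of the underside.
- bottle_green: Bystander, to be left alone: green glass bottle, 60 mm in diameter, 190 mm high. Origin: centre of the underside.
- bottle_clear: Bystander, to be left alone: clear glass bottle with a red cap, 60 mm in diameter, 170 mm high. Origin: centre of the underside.
- jar: Bystander, to be left alone: clear jar, 70 mm in diameter, 80 mm high. Origin: centre of the underside.
- wrench: Bystander, to be left alone: steel wrench lying behind the press. Origin: centre of the underside.
- screwdriver: Bystander, to be left alone: screwdriver lying flat in front of the press. Origin: centre of the underside.
- collar: Bystander, to be left alone: steel collar, 50 mm in diameter, 16 mm high. Origin: centre of the underside.
Things that resemble listed ones, but are neither listed nor needed, are in the scene too. What is shaped like the housing2 but brown is not meant.

How it is judged:
By the outcome, as a careful person would: the job done as asked, in the order asked, and still so for the second after the job is handed in, with the robot touching nothing.
Of housing1, housing2, housing3 only 2 to 3 are there at a start; the rules pass over those that are not, and their reading is None.
At some moment in a run one of housing1, housing2, housing3 may be knocked a few centimetres aside while the robot is not near it.
It also fails if it takes over 210 s, if anything falls off the work surface, if the arm or the gripper's body presses on something with over 40 N, if the wrist force passes 120 N, or if a joint passes its speed limit or range.

## Robot

A 6-joint arm with a two-finger parallel gripper is mounted at the origin on the work surface. World frame = base frame: x ahead of the robot, y to its left, z up, the work surface at z = 0. Lengths are in m, angles in rad, forces in N, time in s.
With the tool pointing down it reaches from about 0.3 to 0.775 m from the base axis. Payload 14.6 kg.
Tool frame: the origin (TCP) lies at the very end of the fingers, on their centre line; the grasp point (between the pads) lies 19 mm behind it; z points along the fingers, y is the line along which they close (so a half turn about z gives the same grasp; the last joint's range is limited). The gripper opens to 94 mm and grips with 3 to 60 N. Pads are 16 mm wide; open, the fingers measure 119 mm over their backs; the gripper's body (75 mm by 177 mm) begins 78 mm behind the grasp point.
Start: joints at [-0.067, 0.3, 1.521, -0, 1.321, -0.067], TCP at [0.55, -0, 0.205] pointing down, gripper open.
Joint ranges: [-3.03, 3.03], [-0.79, 2.21], [0.23, 2.52], [-1.04, 4.18], [0, 3.07], [-2.55, 2.55]. Speed limits (rad/s): [2.22, 2.22, 2.57, 3.14, 3.14, 3.14].

## Interface

Orientations are given as [roll, pitch, yaw] about the fixed x, y, z axes, in that order (R = Rz(yaw) Ry(pitch) Rx(roll)).
In Python, from station import ctrl gives the robot as it stands. The module is installed in compiled form; this text tells all that it offers.
- The arm moves only by the tool step_arm, never from a script. Its argument "deltas" is a list of rows, each an object with "dp": the shift along the tool's x, y, z scaled (see below), a list of three; "twist": the turn about the tool's z scaled (see below). In form: [{"dp": [tx, ty, tz], "twist": twist}, ...]. A call has 1 to 12 rows; each row shifts and turns the commanded pose from where the row before left it, along the tool's axes as they then stand; what a row does not reach is not made up. The controller multiplies each number of a shift by 0.04 m and each number of a turn by 4 degrees. A row lasts 1/10 s, in which the tool goes at most 50 mm and 8.59 degrees, less where a joint would pass 70% of its speed; a pose out of reach is approached as far as the arm can. A call with a number of a shift or a turn outside -1 to 1 is refused whole. A call with a gripper value outside its range is refused whole. "gripper" is the opening, from -1 (shut) to 1 (fully open), set as the call begins (left out, the last holds). The fingers move at their own pace and stop on an object; "squeeze" is the grip in N (left out, the last holds). Time passes only in rows, so rows that do not move let the fingers close. It gives the time, the measured TCP pose, the force, the opening and the grip force at its end, in the units of the state.
- ctrl.get_obs(): the state, without advancing time (a new reading comes with each control period).
- ctrl.camera(name): name is "scene" or "side" or "wrist"; returns (picture, depth): 384x512x3 uint8, red, green, blue; 384x512 float32, m along the optical axis (not along the pixel's ray), 0 where there is no reading.
- ctrl.get_calibration(name): a dict with "fx", "fy", "cx", "cy" (pixels), "world_to_cam" (4x4, takes a point from world to camera coordinates); the wrist camera has in their place "hand_eye" (4x4, takes a point from camera to tool coordinates, whose origin is the TCP and whose axes are the flange's). Camera axes: x right, y down, z forward; pixel columns grow to the right and rows downward; lengths in m; the calibration is good to about 2 mm. A picture is of the moment at which its call begins: read the wrist's pose just before it. get_calibration takes no time and is no camera call.
- ctrl.hand_in(): hands the job in; it is judged then, once.
Trained networks look in the newest picture that a camera, given by its name, has taken for a name from the list of things; names that differ only in an ending like _2 or _b are one class to them, and where a whole thing is asked for, a point or a joint stands for the part that bears it (a point fixed in the world has none). Each returns a list of dicts, best first, with "conf" (0 to 1); they miss things now and then, are a little off and sometimes report something else, mostly with a low value. They report only what shows in the picture. A call takes as long as a camera call. They do not tell look-alikes from the thing itself.
- ctrl.spot_in(camera, label): "rect" ([left, top, right, bottom] as shares, 0 to 1, of the picture: columns of its width, rows of its height, round what is visible of it).
- ctrl.cut_out(camera, label): "pixels" (384x512 bool, what is visible of it) and "rect" ([left, top, right, bottom] as shares, 0 to 1, of the picture: columns of its width, rows of its height, round what is visible of it).
The state is a dict: "time_s": time; "qpos": joint angles; "joint_vel": joint speeds; "tau": joint torques, N m; "ee_pos": TCP position; "eef_rot": TCP orientation; "force": force on the tool from outside, world axes, zero at the start; "moment": the same for the moment, N m; "grip_width": finger opening in m; "grip_force": force on a finger pad.
Only numpy, scipy, OpenCV 4.12 (cv2) and the standard library are available. Lean on these libraries where they do the work, as an engineer would, in place of code of your own. Each camera call takes 0.05 s, during which the arm holds its last target. There are 200 camera calls.

## Working session

There is one attempt and no reset: what is moved stays moved. The work goes in short steps, Python scripts to look and compute and a tool call to move; the robot and the scene stay as the last step left them, time stands still between calls to the robot, and variables do not carry over. Pictures are saved under pics/ and viewed, at most 14 in all, crops included, and the job is handed in when it is done.

Besides the shell and the picture viewer there is one more tool, called after "Call:" as name(argument=value, ...), one argument or row to a line, values as JSON. step_arm: Moves the arm, as the interface text tells. Its arguments: {"type":"object","properties":{"deltas":{"type":"array"},"gripper":{"type":"number"},"squeeze":{"type":"number"}},"required":["deltas"]}

```bash
mkdir -p pics; cat > h.py <<'E'
import numpy as np, cv2
from station import ctrl
def cam(n):
    o=ctrl.get_obs(); im,d=ctrl.camera(n); return o,im,d
def save(im,f): cv2.imwrite('pics/'+f,cv2.cvtColor(im,cv2.COLOR_RGB2BGR))
from scipy.spatial.transform import Rotation as R
def cloud(n,o,d):
    k=ctrl.get_calibration(n)
    v,u=np.mgrid[:d.shape[0],:d.shape[1]]
    P=np.stack([(u-k['cx'])/k['fx']*d,(v-k['cy'])/k['fy']*d,d,np.ones_like(d)],-1)
    if n=='wrist':
        T=np.eye(4);T[:3,:3]=R.from_euler('xyz',o['eef_rot']).as_matrix();T[:3,3]=o['ee_pos'];T=T@k['hand_eye']
    else: T=np.linalg.inv(k['world_to_cam'])
    W=(P@T.T)[...,:3]; W[d<=0]=np.nan; return W
E
python3 - <<'E'
from h import *
o=ctrl.get_obs();print(o)
for n in('scene','side'):
    o,im,d=cam(n);save(im,n+'0.png');np.savez(n+'0.npz',im=im,W=cloud(n,o,d))
E
```

```text
{'time_s': 0.0, 'qpos': array([-6.65772216e-02,  3.00464973e-01,  1.52160662e+00,  2.05748941e-05,
        1.32070651e+00, -6.66047636e-02]), 'joint_vel': array([-1.22959973e-03,  9.91408161e-05,  8.23690421e-04, -5.55118161e-04,
        7.17535471e-04, -2.73500209e-04]), 'tau': array([-1.53750298e-03, -5.31805658e+01, -3.52735734e+01,  7.07558286e-02,
        2.43994006e-02, -4.79655944e-05]), 'ee_pos': array([5.49724789e-01, 3.33516249e-05, 2.04878894e-01]), 'eef_rot': array([-3.14041117e+00, -9.87821830e-05,  1.57081871e+00]), 'force': array([ 0.36307412, -0.57373083, -0.63471697]), 'moment': array([ 0.00720597, -0.00382684,  0.03425782]), 'grip_force': 0.0, 'grip_width': 0.09381456364943526}
```

View pics/scene0.png

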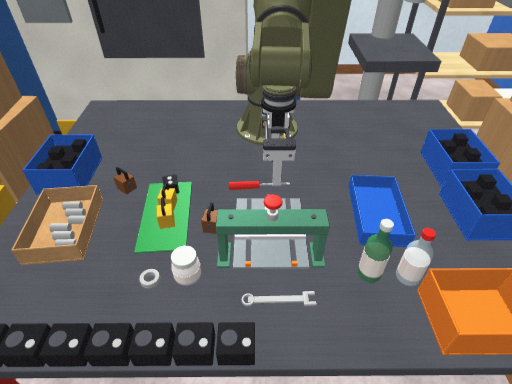

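View pics/side0.png

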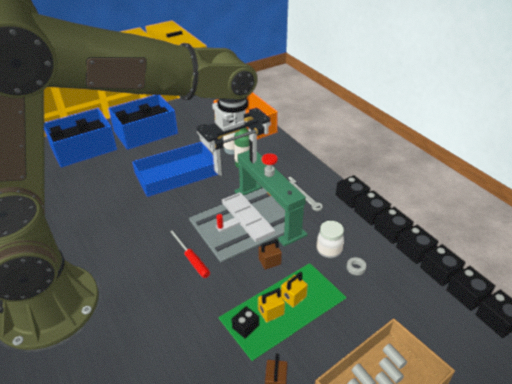

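The scene picture shows the mat at (165,215) with the black block at (170,183) and two yellow housings at about (167,195) and (166,215). The brown look-alikes are at (125,180) and (210,218). The bin is at (380,210), the press at (270,235), the plunger at (272,203), and the red screwdriver handle at (245,185) (not the knob). The side view agrees, with housings at (270,305) and (293,290) and the knob at (220,222).

```bash
python3 - <<'E'
from h import *
for n in('scene','side'):
    z=np.load(n+'0.npz');im=z['im'];W=z['W']
    h=cv2.cvtColor(im,cv2.COLOR_RGB2HSV);H,S,V=[h[...,i].astype(int) for i in range(3)]
    def rep(name,m,zlo,zhi,k=3):
        m=m&(W[...,2]>zlo)&(W[...,2]<zhi)&(W[...,0]>.25)&(W[...,0]<1)&(abs(W[...,1])<.5)
        c,l,st,ce=cv2.connectedComponentsWithStats(m.astype(np.uint8))
        for i in sorted(range(1,c),key=lambda i:-st[i,4])[:k]:
            if st[i,4]<15: continue
            p=W[l==i]; 
            r=cv2.minAreaRect((p[:,:2]*1000).astype(np.float32))
            print(n,name,'px',ce[i].round(),st[i,4],'med',np.median(p,0).round(3),'lo',np.percentile(p,3,0).round(3),'hi',np.percentile(p,97,0).round(3),'rect',np.round(r[0]),np.round(r[1]),round(r[2],1))
    rep('yellow',(H>18)&(H<32)&(S>150),.01,.1)
    rep('yellowtop',(H>18)&(H<32)&(S>150),.048,.066)
    rep('mat',(H>50)&(H<75)&(S>130),-.002,.012,1)
    rep('bridge',(H>55)&(H<85)&(S>70),.135,.155,1)
    rep('red',((H<6)|(H>174))&(S>150),.0,.25,4)
    rep('blue',(H>105)&(H<125)&(S>150),.0,.07,3)
    rep('binrim',(H>105)&(H<125)&(S>150),.044,.07,3)
    rep('black',(V<60),.032,.048,4)
    rep('handle',(V<60),.066,.09,4)
    rep('bed',(S<40)&(V>90),.006,.03,3)
E
```

```text
scene yellow px [166. 208.] 580 med [ 0.522 -0.305  0.054] lo [ 0.44  -0.336  0.015] hi [ 0.556 -0.287  0.06 ] rect [ 482. -315.] [149.  48.] 4.9
scene yellowtop px [165. 211.] 184 med [ 0.537 -0.305  0.057] lo [ 0.507 -0.329  0.049] hi [ 0.556 -0.287  0.059] rect [ 530. -309.] [51. 42.] 11.4
scene yellowtop px [169. 194.] 117 med [ 0.463 -0.306  0.057] lo [ 0.436 -0.32   0.049] hi [ 0.484 -0.296  0.059] rect [ 460. -310.] [29. 51.] 85.8
scene yellowtop px [160. 195.] 35 med [ 0.469 -0.334  0.057] lo [ 0.435 -0.338  0.049] hi [ 0.482 -0.329  0.059] rect [ 458. -336.] [50. 14.] 12.8
scene mat px [164. 222.] 2318 med [ 0.547 -0.316  0.007] lo [ 0.364 -0.388  0.004] hi [ 0.634 -0.253  0.01 ] rect [ 493. -321.] [291. 140.] 4.1
scene bridge px [272. 220.] 2166 med [ 0.661 -0.011  0.148] lo [ 0.624 -0.137  0.137] hi [0.681 0.116 0.151] rect [651. -10.] [268.  63.] 89.9
scene red px [244. 185.] 223 med [ 0.38  -0.086  0.022] lo [ 0.365 -0.131  0.01 ] hi [ 0.387 -0.041  0.028] rect [375. -86.] [22. 98.] 5.8
scene red px [273. 201.] 223 med [ 0.655 -0.01   0.205] lo [ 0.632 -0.028  0.198] hi 
[... 4428 characters left out ...]
handle px [271. 294.] 60 med [ 0.456 -0.319  0.083] lo [ 0.435 -0.323  0.069] hi [ 0.478 -0.314  0.087] rect [ 457. -318.] [ 7. 43.] 86.9
side handle px [295. 279.] 53 med [ 0.531 -0.312  0.083] lo [ 0.507 -0.318  0.067] hi [ 0.549 -0.307  0.087] rect [ 528. -313.] [46.  7.] 14.1
side bed px [240. 223.] 3546 med [ 0.546 -0.02   0.012] lo [ 0.437 -0.108  0.007] hi [0.678 0.084 0.028] rect [562.   1.] [262. 227.] 0.0
side bed px [356. 265.] 218 med [ 0.726 -0.319  0.016] lo [ 0.704 -0.341  0.007] hi [ 0.75  -0.296  0.019] rect [ 728. -314.] [59. 49.] 84.0
side bed px [329. 251.] 155 med [ 0.689 -0.25   0.018] lo [ 0.676 -0.261  0.007] hi [ 0.724 -0.21   0.029] rect [ 697. -240.] [34. 70.] 45.6
```

Candidates are the yellow housings at (169,194) and (165,211), with brown look-alikes at (125,180) and (210,218) and the black block at (170,183). I choose the two yellow ones. First I move to the knob and turn the tool.

Call:
step_arm(
  deltas=[
    {"dp": [-0.12,-0.8,0],"twist": 0},
    {"dp": [-0.13,-0.8,0],"twist": 0},
    {"dp": [0,0,0],"twist": 1},
    {"dp": [0,0,0],"twist": 1},
    {"dp": [0,0,0],"twist": 1},
    {"dp": [0,0,0],"twist": 1},
    {"dp": [0,0,0],"twist": 1},
    {"dp": [0,0,0],"twist": 1},
    {"dp": [0,0,0],"twist": 1},
    {"dp": [0,0,0],"twist": 1},
    {"dp": [0,0,0],"twist": 1},
    {"dp": [0,0,0],"twist": 1},
  ],
)

```text
time_s: 1.3
ee_pos: [0.4858, -0.01, 0.2052]
eef_rot: [-3.141, 0.0, 0.87]
force: [0.3, -0.1, -0.4]
grip_width: 0.0939
grip_force: 0.0
```

Call:
step_arm(
  deltas=[
    {"dp": [0,0,0],"twist": 1},
    {"dp": [0,0,0],"twist": 1},
    {"dp": [0,0,0],"twist": 1},
    {"dp": [0,0,0],"twist": 1},
    {"dp": [0,0,0],"twist": 1},
    {"dp": [0,0,0],"twist": 1},
    {"dp": [0,0,0],"twist": 1},
    {"dp": [0,0,0],"twist": 1},
    {"dp": [0,0,0],"twist": 1},
    {"dp": [0,0,0],"twist": 1},
    {"dp": [0,0,0],"twist": 1},
    {"dp": [0,0,0],"twist": 1},
  ],
)

```text
time_s: 2.5
ee_pos: [0.4858, -0.01, 0.2052]
eef_rot: [-3.142, 0.001, 0.032]
force: [-0.6, 0.4, -0.1]
grip_width: 0.094
grip_force: 0.0
```

Call:
step_arm(
  deltas=[
    {"dp": [0,0,0],"twist": 0.5},
    {"dp": [0,0,0],"twist": 0},
    {"dp": [0,0,0],"twist": 0},
  ],
)

```text
time_s: 2.8
ee_pos: [0.4859, -0.01, 0.2053]
eef_rot: [-3.142, 0.0, 0.001]
force: [0.2, 0.3, 0.4]
grip_width: 0.0942
grip_force: 0.0
```

```bash
python3 - <<'E'
from h import *
o,im,d=cam('wrist');save(im,'w1.png');W=cloud('wrist',o,d);print(o['ee_pos'],o['eef_rot'],o['qpos'])
h=cv2.cvtColor(im,cv2.COLOR_RGB2HSV);H,S=h[...,0].astype(int),h[...,1]
m=((H<6)|(H>174))&(S>150)&(W[...,2]>.06)&(W[...,2]<.075)
print(m.sum(),W[m].mean(0),W[m].min(0),W[m].max(0))
E
```

```text
[ 0.48591592 -0.01000222  0.20529983] [-3.14154302e+00  3.10446308e-04  1.14538017e-03] [-9.59692109e-02  1.57280673e-01  1.69650927e+00  2.00908518e-05
  1.28811650e+00  1.47367614e+00]
195 [ 0.48661551 -0.00875042  0.06747408] [ 0.47814133 -0.01668632  0.06017107] [ 0.49397928 -0.00125475  0.07010443]
```

View pics/w1.png

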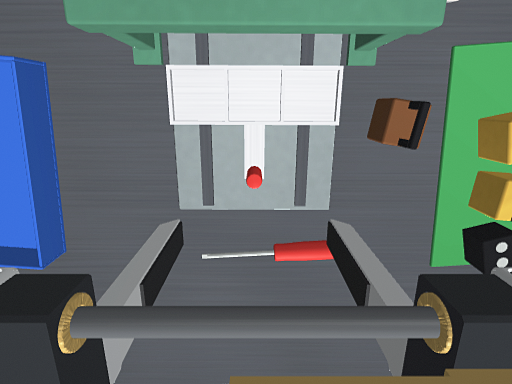

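The wrist view shows the knob at (254,178), the tray with three pockets at (255,95), the brown look-alike at (400,122), and the screwdriver clear of the knob at (270,252). I descend and grip the knob.

Call:
step_arm(
  deltas=[
    {"dp": [0,0,0.7],"twist": 0},
    {"dp": [0,0,0.7],"twist": 0},
    {"dp": [0,0,0.7],"twist": 0},
    {"dp": [0,0,0.7],"twist": 0},
    {"dp": [0,0,0.7],"twist": 0},
    {"dp": [0,0,0.7],"twist": 0},
    {"dp": [0,0,0],"twist": 0},
  ],
)

```text
time_s: 3.55
ee_pos: [0.4841, -0.0098, 0.0346]
eef_rot: [-3.141, 0.006, 0.001]
force: [-0.4, -0.1, 0.0]
grip_width: 0.0944
grip_force: 0.0
```

Call:
step_arm(
  deltas=[
    {"dp": [0,0,0],"twist": 0},
    {"dp": [0,0,0],"twist": 0},
    {"dp": [0,0,0],"twist": 0},
    {"dp": [0,0,0],"twist": 0},
    {"dp": [0,0,0],"twist": 0},
    {"dp": [0,0,0],"twist": 0},
    {"dp": [0,0,0],"twist": 0},
    {"dp": [0,0,0],"twist": 0},
  ],
  gripper=-1,
  squeeze=20,
)

```text
time_s: 4.35
ee_pos: [0.486, -0.01, 0.0374]
eef_rot: [3.142, 0.0, 0.0]
force: [0.1, -0.8, 0.3]
grip_width: 0.0337
grip_force: 0.0
```

Call:
step_arm(
  deltas=[
    {"dp": [-0.3,0,0],"twist": 0},
    {"dp": [-0.3,0,0],"twist": 0},
    {"dp": [-0.3,0,0],"twist": 0},
    {"dp": [-0.3,0,0],"twist": 0},
    {"dp": [0,0,0],"twist": 0},
    {"dp": [0,0,0],"twist": 0},
  ],
)

```text
time_s: 4.95
ee_pos: [0.4385, -0.01, 0.0376]
eef_rot: [3.142, -0.001, -0.0]
force: [1.3, -0.2, 0.1]
grip_width: 0.0008
grip_force: 0.0
```

The fingers were still closing when I pulled, so they missed the knob. I reopen and look.

Call:
step_arm(
  deltas=[
    {"dp": [0,0,0],"twist": 0},
    {"dp": [0,0,0],"twist": 0},
    {"dp": [0,0,0],"twist": 0},
    {"dp": [0,0,0],"twist": 0},
    {"dp": [0,0,0],"twist": 0},
    {"dp": [0,0,0],"twist": 0},
    {"dp": [0,0,0],"twist": 0},
    {"dp": [0,0,0],"twist": 0},
  ],
  gripper=0,
)

```text
time_s: 5.75
ee_pos: [0.438, -0.01, 0.0375]
eef_rot: [3.142, -0.0, -0.0]
force: [0.5, -0.6, 0.1]
grip_width: 0.047
grip_force: 0.0
```

```bash
cat >> h.py <<'E'
def knob(n='side'):
    o,im,d=cam(n);W=cloud(n,o,d)
    h=cv2.cvtColor(im,cv2.COLOR_RGB2HSV);H,S=h[...,0].astype(int),h[...,1]
    m=((H<6)|(H>174))&(S>150)&(W[...,2]>.055)&(W[...,2]<.075)&(W[...,0]<.6)&(abs(W[...,1])<.1)
    print('knob',n,m.sum(),W[m].mean(0).round(4) if m.sum() else None,o['ee_pos'],o['grip_width'])
E
python3 -c "
from h import *
knob();knob('wrist')"
```

```text
knob side 2 [ 0.4829 -0.0161  0.0574] [ 0.43801299 -0.00999219  0.03746792] 0.046956700489234914
knob wrist 941 [ 0.4867 -0.0088  0.0671] [ 0.43799949 -0.01001869  0.03744942] 0.046748823350907104
```

The knob has not moved (x = 0.487) and the fingers are open 47 mm. I move forward 48 mm and grip it.

Call:
step_arm(
  deltas=[
    {"dp": [0.3,0,0],"twist": 0},
    {"dp": [0.3,0,0],"twist": 0},
    {"dp": [0.3,0,0],"twist": 0},
    {"dp": [0.3,0,0],"twist": 0},
    {"dp": [0,0,0],"twist": 0},
  ],
)

```text
time_s: 6.35
ee_pos: [0.4868, -0.01, 0.0374]
eef_rot: [3.142, -0.0, 0.0]
force: [-0.6, -0.3, 0.7]
grip_width: 0.0468
grip_force: 0.0
```

Call:
step_arm(
  deltas=[
    {"dp": [0,0,0],"twist": 0},
    {"dp": [0,0,0],"twist": 0},
    {"dp": [0,0,0],"twist": 0},
    {"dp": [0,0,0],"twist": 0},
    {"dp": [0,0,0],"twist": 0},
    {"dp": [0,0,0],"twist": 0},
    {"dp": [0,0,0],"twist": 0},
    {"dp": [0,0,0],"twist": 0},
  ],
  gripper=-1,
  squeeze=20,
)

```text
time_s: 7.15
ee_pos: [0.4857, -0.0092, 0.0375]
eef_rot: [-3.14, 0.0, -0.0]
force: [-1.7, 6.8, 1.0]
grip_width: 0.0177
grip_force: 20.0
```

Call:
step_arm(
  deltas=[
    {"dp": [-0.3,0,0],"twist": 0},
    {"dp": [-0.3,0,0],"twist": 0},
    {"dp": [-0.3,0,0],"twist": 0},
    {"dp": [-0.3,0,0],"twist": 0},
    {"dp": [-0.1,0,0],"twist": 0},
    {"dp": [0,0,0],"twist": 0},
    {"dp": [0,0,0],"twist": 0},
  ],
)

```text
time_s: 7.85
ee_pos: [0.4333, -0.009, 0.0375]
eef_rot: [-3.14, 0.001, -0.0]
force: [-3.8, 9.2, 4.6]
grip_width: 0.0175
grip_force: 20.0
```

Call:
step_arm(
  deltas=[
    {"dp": [-0.1,-0.03,0],"twist": 0},
    {"dp": [-0.1,0,0],"twist": 0},
    {"dp": [0,0,0],"twist": 0},
    {"dp": [0,0,0],"twist": 0},
  ],
)

```text
time_s: 8.25
ee_pos: [0.4278, -0.009, 0.0381]
eef_rot: [3.141, -0.005, -0.0]
force: [12.6, 0.1, -7.1]
grip_width: 0.0174
grip_force: 20.0
```

Call:
step_arm(
  deltas=[
    {"dp": [0,0,0],"twist": 0},
    {"dp": [0,0,0],"twist": 0},
    {"dp": [0,0,0],"twist": 0},
  ],
)

```text
time_s: 8.55
ee_pos: [0.4278, -0.009, 0.038]
eef_rot: [3.141, -0.005, -0.0]
force: [13.0, 0.1, -6.9]
grip_width: 0.0177
grip_force: 20.0
```

Call:
step_arm(
  deltas=[
    {"dp": [0.05,0,0],"twist": 0},
    {"dp": [0,0,0],"twist": 0},
    {"dp": [0,0,0],"twist": 0},
    {"dp": [0,0,0],"twist": 0},
    {"dp": [0,0,-0.7],"twist": 0},
    {"dp": [0,0,-0.7],"twist": 0},
    {"dp": [0,0,-0.7],"twist": 0},
    {"dp": [0,0,-0.7],"twist": 0},
    {"dp": [0,0.7,-0.7],"twist": 0},
    {"dp": [0,0.7,-0.7],"twist": 0},
    {"dp": [0,0.7,0],"twist": 0},
    {"dp": [0,0,0],"twist": 0},
  ],
  gripper=1,
)

```text
time_s: 9.75
ee_pos: [0.428, -0.0949, 0.206]
eef_rot: [3.141, -0.001, -0.002]
force: [-0.1, -0.3, -1.1]
grip_width: 0.0937
grip_force: 0.0
```

```bash
cat >> h.py <<'E'
def comp(m,W,minn=30):
    c,l,st,ce=cv2.connectedComponentsWithStats(m.astype(np.uint8))
    for i in range(1,c):
        if st[i,4]>=minn:
            p=W[l==i]; r=cv2.minAreaRect((p[:,:2]*1000).astype(np.float32))
            print('  px',ce[i].round(),st[i,4],'mean',p.mean(0).round(4),'rect',np.round(r[0],1),np.round(r[1],1),round(r[2],1))
def hous(n,zt=.056):
    o,im,d=cam(n);W=cloud(n,o,d)
    h=cv2.cvtColor(im,cv2.COLOR_RGB2HSV);H,S,V=[h[...,i].astype(int) for i in range(3)]
    y=(H>18)&(H<32)&(S>130)
    print(n,'tops');comp(y&(abs(W[...,2]-zt)<.007)&(W[...,1]<.45)&(W[...,1]>-.45)&(W[...,0]<.8),W)
    print(n,'bars');comp((V<70)&(abs(W[...,2]-zt-.026)<.006)&(abs(W[...,1])<.45)&(W[...,0]<.7)&(W[...,0]>.3),W,15)
    return o,im,W
E
python3 - <<'E'
from h import *
knob('wrist')
for n in('wrist','scene','side'):
    o,im,W=hous(n); 
    if n=='wrist':
        save(im,'w2.png')
        print('trayrim');h=cv2.cvtColor(im,cv2.COLOR_RGB2HSV);comp((h[...,1]<60)&(abs(W[...,2]-.030)<.004)&(W[...,0]<.6)&(abs(W[...,1]+.01)<.12),W)
        m=(h[...,1]<60)&(W[...,2]>.018)&(W[...,2]<.034)&(W[...,0]>.47)&(W[...,0]<.6)&(abs(W[...,1]+.01)<.13);print(m.sum());comp(m,W)
E
```

```text
knob wrist 236 [ 0.432  -0.0099  0.0665] [ 0.42795998 -0.0949394   0.20599106] 0.09372085346164821
wrist tops
  px [454.  83.] 1503 mean [ 0.5282 -0.3006  0.0548] rect [ 528.3 -303.6] [49.6 34. ] 11.6
  px [449. 150.] 1289 mean [ 0.4592 -0.3081  0.0548] rect [ 458.5 -311.2] [35.  49.8] 86.1
wrist bars
  px [341.  62.] 382 mean [ 0.5458 -0.1756  0.0772] rect [ 545.3 -175.4] [ 7.8 47.4] 81.0
  px [479.  79.] 610 mean [ 0.5301 -0.3072  0.0817] rect [ 529.7 -308.1] [46.6  8.6] 11.8
  px [472. 153.] 498 mean [ 0.4593 -0.3147  0.0818] rect [ 458.7 -315.5] [ 8.8 46.7] 85.2
trayrim
  px [178.  90.] 2434 mean [ 0.5231 -0.0067  0.0291] rect [520.8  -8.3] [196.5  63.8] 89.9
10735
  px [180.  92.] 10735 mean [ 0.5203 -0.0073  0.0232] rect [511.3  -8.3] [196.5  82.6] 89.8
scene tops
  px [160. 195.] 33 mean [ 0.4648 -0.3344  0.0561] rect [ 458.6 -335.3] [47.4  8.7] 5.5
  px [169. 194.] 113 mean [ 0.4612 -0.3067  0.0564] rect [ 459.7 -308. ] [50.1 28.2] 1.5
  px [165. 211.] 174 mean [ 0.5342 -0.3073  0.0564] rect [ 530.2 -308.9] [51.4 41.9] 13.3
scene bars
  px [164. 187.] 35 mean [ 0.4593 -0.3166  0.0834] rect [ 459.5 -316.7] [ 6.5 49.2] 88.0
  px [162. 203.] 32 mean [ 0.5313 -0.3096  0.0843] rect [ 531.6 -309.9] [47.1  6. ] 10.6
  px [210. 208.] 28 mean [ 0.5457 -0.1763  0.0787] rect [ 548.4 -176.5] [ 6.8 45. ] 82.7
side tops
  px [295. 287.] 251 mean [ 0.5263 -0.3167  0.0558] rect [ 529.7 -311. ] [51.5 45.3] 11.1
  px [272. 302.] 278 mean [ 0.4559 -0.3244  0.0559] rect [ 458.4 -318.5] [42.8 50.8] 85.5
side bars
  px [270. 242.] 38 mean [ 0.5454 -0.1772  0.0785] rect [ 545.  -177.6] [ 9.9 43.5] 82.8
  px [295. 278.] 48 mean [ 0.5294 -0.3119  0.0832] rect [ 528.3 -311.7] [45.4  7. ] 9.7
  px [271. 293.] 52 mean [ 0.4575 -0.3186  0.0829] rect [ 456.1 -318. ] [ 6.9 44.2] 87.7
```

View pics/w2.png

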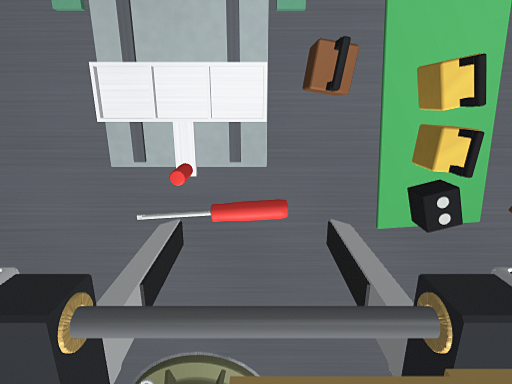

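Shuttle is fully out, with the nests at x = 0.521. Yellow housings show at (450,83) and (446,152) and the black block at (436,205), with the brown one separate at (330,65). I move above housing A, the nearer one.

Call:
step_arm(
  deltas=[
    {"dp": [0.1,0.69,0],"twist": 0},
    {"dp": [0.1,0.69,0],"twist": 0},
    {"dp": [0.1,0.69,0],"twist": 0},
    {"dp": [0.1,0.69,0],"twist": 0},
    {"dp": [0.1,0.69,0],"twist": 0},
    {"dp": [0.1,0.69,0],"twist": 0},
    {"dp": [0.1,0.69,0.4],"twist": 0},
    {"dp": [0.1,0.69,0.4],"twist": 1},
    {"dp": [0,0,0],"twist": 0},
    {"dp": [0,0,0],"twist": 0},
  ],
)

```text
time_s: 10.95
ee_pos: [0.4601, -0.3128, 0.1729]
eef_rot: [-3.141, 0.001, -0.069]
force: [-0.1, -0.2, -0.6]
grip_width: 0.0943
grip_force: 0.0
```

```bash
python3 - <<'E'
from h import *
o,im,W=hous('wrist');print(o['ee_pos'],o['eef_rot']);save(im,'w3.png')
E
```

```text
wrist tops
  px [259. 112.] 968 mean [ 0.5327 -0.3216  0.0552] rect [ 531.8 -321.8] [49.5 18.4] 11.8
  px [233. 119.] 823 mean [ 0.5271 -0.2961  0.0552] rect [ 526.5 -296.1] [49.4 16.2] 11.8
  px [259. 185.] 1569 mean [ 0.4602 -0.3168  0.055 ] rect [ 458.5 -316.9] [43.3 48.9] 86.3
wrist bars
  px [ 95. 108.] 426 mean [ 0.5459 -0.1768  0.0773] rect [ 545.4 -176.6] [ 8. 46.] 81.3
  px [246. 116.] 451 mean [ 0.5304 -0.3095  0.083 ] rect [ 529.8 -309.7] [46.7  7.3] 11.8
  px [259. 193.] 392 mean [ 0.4594 -0.3168  0.0829] rect [ 458.2 -316.9] [ 6.8 47.6] 86.2
[ 0.4601076  -0.3128118   0.17285745] [-3.14058761e+00  1.17290534e-03 -6.88289822e-02]
```

View pics/w3.png

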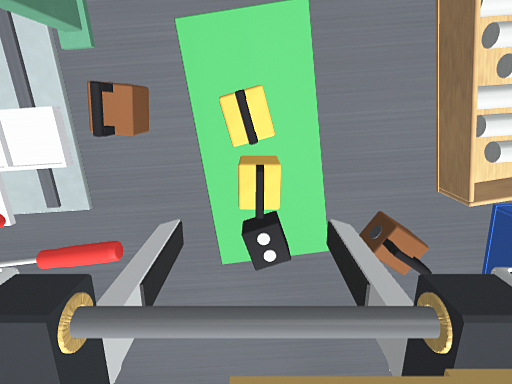

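This is the close check: A is at (259,185) with its bar under the fingers, B is at (246,116), and both are yellow. I descend and grip A.

Call:
step_arm(
  deltas=[
    {"dp": [-0.03,0.1,0.6],"twist": 0},
    {"dp": [0,0,0.6],"twist": 0},
    {"dp": [0,0,0.6],"twist": 0},
    {"dp": [0,0,0.5],"twist": 0},
    {"dp": [0,0,0.45],"twist": 0},
    {"dp": [0,0,0],"twist": 0},
    {"dp": [0,0,0],"twist": 0},
  ],
  gripper=0.3,
)

```text
time_s: 11.7
ee_pos: [0.4591, -0.317, 0.0646]
eef_rot: [3.141, -0.001, -0.068]
force: [0.2, 0.7, -0.0]
grip_width: 0.0612
grip_force: 0.0
```

Call:
step_arm(
  deltas=[
    {"dp": [0,0,0],"twist": 0},
    {"dp": [0,0,0],"twist": 0},
    {"dp": [0,0,0],"twist": 0},
    {"dp": [0,0,0],"twist": 0},
    {"dp": [0,0,0],"twist": 0},
    {"dp": [0,0,0],"twist": 0},
    {"dp": [0,0,0],"twist": 0},
    {"dp": [0,0,0],"twist": 0},
    {"dp": [0,0,0],"twist": 0},
  ],
  gripper=-1,
  squeeze=30,
)

```text
time_s: 12.6
ee_pos: [0.4585, -0.3174, 0.0634]
eef_rot: [-3.141, 0.0, -0.07]
force: [-0.9, 0.6, 0.3]
grip_width: 0.0077
grip_force: 30.0
```

Call:
step_arm(
  deltas=[
    {"dp": [0,0,-0.4],"twist": 0},
    {"dp": [0,0,-0.65],"twist": 0},
    {"dp": [0,0,-0.65],"twist": 0},
    {"dp": [0,0,-0.65],"twist": 0},
    {"dp": [0,0,-0.65],"twist": 0},
    {"dp": [0.11,-0.4,0],"twist": 0},
    {"dp": [0.11,-0.6,0],"twist": 0},
    {"dp": [0.11,-0.6,0],"twist": 0},
    {"dp": [0.11,-0.6,0],"twist": 0},
    {"dp": [0.11,-0.6,0],"twist": 0},
    {"dp": [0.11,-0.6,0],"twist": 0},
    {"dp": [0.11,-0.6,0],"twist": 0},
  ],
)

```text
time_s: 13.8
ee_pos: [0.5001, -0.158, 0.1818]
eef_rot: [-3.141, 0.002, -0.069]
force: [-0.1, -0.1, -2.4]
grip_width: 0.0075
grip_force: 30.0
```

Call:
step_arm(
  deltas=[
    {"dp": [0.11,-0.6,0],"twist": 0},
    {"dp": [0.11,-0.6,0],"twist": 0},
    {"dp": [0.11,-0.6,0],"twist": 0},
    {"dp": [0.03,-0.4,0],"twist": 0},
    {"dp": [0,0,0],"twist": -1},
    {"dp": [0,0,0],"twist": -1},
    {"dp": [0,0,0],"twist": -1},
    {"dp": [0,0,0],"twist": -1},
    {"dp": [0,0,0],"twist": -1},
    {"dp": [0,0,0],"twist": -1},
    {"dp": [0,0,0],"twist": -1},
    {"dp": [0,0,0],"twist": -1},
  ],
)

```text
time_s: 15.0
ee_pos: [0.5202, -0.0723, 0.1818]
eef_rot: [-3.14, 0.002, 0.492]
force: [0.9, 0.2, -1.8]
grip_width: 0.0077
grip_force: 30.0
```

Call:
step_arm(
  deltas=[
    {"dp": [0,0,0],"twist": -1},
    {"dp": [0,0,0],"twist": -1},
    {"dp": [0,0,0],"twist": -1},
    {"dp": [0,0,0],"twist": -1},
    {"dp": [0,0,0],"twist": -1},
    {"dp": [0,0,0],"twist": -1},
    {"dp": [0,0,0],"twist": -1},
    {"dp": [0,0,0],"twist": -1},
    {"dp": [0,0,0],"twist": -1},
    {"dp": [0,0,0],"twist": -1},
    {"dp": [0,0,0],"twist": -1},
    {"dp": [0,0,0],"twist": -1},
  ],
)

```text
time_s: 16.2
ee_pos: [0.5203, -0.0723, 0.1818]
eef_rot: [-3.139, -0.0, 1.33]
force: [0.1, -0.3, -2.3]
grip_width: 0.0076
grip_force: 30.0
```

Call:
step_arm(
  deltas=[
    {"dp": [0,0,0],"twist": -1},
    {"dp": [0,0,0],"twist": -1},
    {"dp": [0,0,0],"twist": -1},
    {"dp": [0,0,0],"twist": -0.5},
    {"dp": [0,0,0],"twist": 0},
    {"dp": [0,0,0],"twist": 0},
  ],
)

```text
time_s: 16.8
ee_pos: [0.5205, -0.0727, 0.1825]
eef_rot: [-3.14, -0.0, 1.57]
force: [-0.6, -0.4, -3.2]
grip_width: 0.0075
grip_force: 30.0
```

Call:
step_arm(
  deltas=[
    {"dp": [0,0,0.5],"twist": 0},
    {"dp": [0,0,0.5],"twist": 0},
    {"dp": [0,0,0.5],"twist": 0},
    {"dp": [0,0,0.4],"twist": 0},
    {"dp": [0,0,0.3],"twist": 0},
    {"dp": [0,0,0.2],"twist": 0},
    {"dp": [0,0,0.12],"twist": 0},
    {"dp": [0,0,0],"twist": 0},
    {"dp": [0,0,0],"twist": 0},
  ],
)

```text
time_s: 17.7
ee_pos: [0.5212, -0.0733, 0.0831]
eef_rot: [3.141, 0.0, 1.571]
force: [0.6, -0.5, -3.2]
grip_width: 0.0077
grip_force: 30.0
```

Call:
step_arm(
  deltas=[
    {"dp": [0,0,0.05],"twist": 0},
    {"dp": [0,0,0],"twist": 0},
  ],
)

```text
time_s: 17.9
ee_pos: [0.5209, -0.0733, 0.0808]
eef_rot: [3.141, 0.0, 1.571]
force: [0.7, 0.1, -2.4]
grip_width: 0.0079
grip_force: 30.0
```

Call:
step_arm(
  deltas=[
    {"dp": [0,0,0.04],"twist": 0},
    {"dp": [0,0,0],"twist": 0},
    {"dp": [0,0,0],"twist": 0},
  ],
)

```text
time_s: 18.2
ee_pos: [0.5211, -0.0733, 0.0794]
eef_rot: [3.141, 0.0, 1.571]
force: [-0.8, -0.2, 1.5]
grip_width: 0.0076
grip_force: 30.0
```

Call:
step_arm(
  deltas=[
    {"dp": [0,0,0],"twist": 0},
    {"dp": [0,0,0],"twist": 0},
    {"dp": [0,0,0],"twist": 0},
    {"dp": [0,0,0],"twist": 0},
    {"dp": [0,0,0],"twist": 0},
    {"dp": [0,0,0],"twist": 0},
    {"dp": [0,0,-0.4],"twist": 0},
    {"dp": [0,0,-0.6],"twist": 0},
    {"dp": [0,0,-0.6],"twist": 0},
    {"dp": [0,0,-0.6],"twist": 0},
    {"dp": [0,0,-0.6],"twist": 0},
    {"dp": [0,0,0],"twist": 0},
  ],
  gripper=0.1,
)

```text
time_s: 19.4
ee_pos: [0.522, -0.0735, 0.1941]
eef_rot: [3.137, 0.001, 1.571]
force: [0.2, -0.2, 0.0]
grip_width: 0.0521
grip_force: 0.0
```

```bash
python3 - <<'E'
from h import *
for n in('wrist','scene','side'):
    o,im,W=hous(n)
print('nest');o,im,W=hous('wrist',.072);print(o['ee_pos']);knob('wrist')
E
```

```text
wrist tops
  px [253. 158.] 98 mean [ 0.5211 -0.049   0.0563] rect [521.3 -49.1] [40.9  1. ] 0.0
  px [258. 350.] 851 mean [ 0.5284 -0.3043  0.0549] rect [ 529.5 -307.5] [50.7 41.5] 9.7
wrist bars
  px [253. 164.] 20 mean [ 0.5215 -0.05    0.0824] rect [521.5 -50. ] [0.5 6. ] 88.1
  px [275. 273.] 223 mean [ 0.5456 -0.1752  0.0771] rect [ 545.6 -175.3] [ 7.6 47. ] 81.6
  px [260. 369.] 320 mean [ 0.5302 -0.3071  0.0812] rect [ 529.9 -308.2] [47.2  8.8] 11.0
scene tops
  px [164. 211.] 174 mean [ 0.5349 -0.3077  0.0562] rect [ 531.4 -308.4] [49.1 41.7] 10.0
scene bars
  px [162. 204.] 30 mean [ 0.5328 -0.3094  0.0842] rect [ 531.6 -309.7] [42.6  5.7] 10.4
  px [210. 208.] 31 mean [ 0.5462 -0.1765  0.0787] rect [ 546.1 -176.3] [ 7.6 46. ] 84.4
side tops
  px [242. 233.] 60 mean [ 0.5116 -0.089   0.056 ] rect [511.3 -85.2] [32.7 60.2] 43.1
  px [295. 287.] 241 mean [ 0.527  -0.3167  0.0559] rect [ 529.7 -310.7] [49.8 45. ] 11.2
side bars
  px [268. 243.] 31 mean [ 0.5399 -0.1771  0.0786] rect [ 539.3 -176.2] [11.  33.5] 85.3
  px [295. 278.] 46 mean [ 0.5292 -0.3118  0.0835] rect [ 529.3 -312.1] [44.1  6.2] 13.0
nest
wrist tops
  px [255. 183.] 1544 mean [ 0.5215 -0.0716  0.071 ] rect [521.4 -73.3] [43.4 49.2] 0.3
wrist bars
  px [255. 192.] 396 mean [ 0.5217 -0.0726  0.0989] rect [521.4 -73.2] [47.3  7.7] 90.0
[ 0.52054902 -0.07320663  0.19014159]
knob wrist 287 [ 0.4326 -0.0082  0.0667] [ 0.52048703 -0.07316551  0.18989432] 0.05172496709415014
```

Housing A sits squarely in its pocket (top at z = 0.071). Housing B is at (0.530, -0.310), yaw 11°.

Call:
step_arm(
  deltas=[
    {"dp": [-0.59,0.024,0],"twist": 0},
    {"dp": [-0.59,0.024,0],"twist": 0},
    {"dp": [-0.59,0.024,0],"twist": 0},
    {"dp": [-0.59,0.024,0],"twist": 0},
    {"dp": [-0.59,0.024,0],"twist": 0},
    {"dp": [-0.59,0.024,0],"twist": 0},
    {"dp": [-0.59,0.024,0],"twist": 0},
    {"dp": [-0.59,0.024,0],"twist": 0},
    {"dp": [-0.59,0.024,0],"twist": 0},
    {"dp": [-0.59,0.024,0],"twist": 0},
    {"dp": [0,0,0],"twist": 1},
    {"dp": [0,0,0],"twist": 1},
  ],
)

```text
time_s: 20.85
ee_pos: [0.5301, -0.3098, 0.1896]
eef_rot: [-3.14, -0.001, 1.427]
force: [0.3, 0.3, 0.4]
grip_width: 0.0515
grip_force: 0.0
```

Call:
step_arm(
  deltas=[
    {"dp": [0,0,0],"twist": 1},
    {"dp": [0,0,0],"twist": 1},
    {"dp": [0,0,0],"twist": 1},
    {"dp": [0,0,0],"twist": 1},
    {"dp": [0,0,0],"twist": 1},
    {"dp": [0,0,0],"twist": 1},
    {"dp": [0,0,0],"twist": 1},
    {"dp": [0,0,0],"twist": 1},
    {"dp": [0,0,0],"twist": 1},
    {"dp": [0,0,0],"twist": 1},
    {"dp": [0,0,0],"twist": 1},
    {"dp": [0,0,0],"twist": 1},
  ],
)

```text
time_s: 22.05
ee_pos: [0.5303, -0.3091, 0.1899]
eef_rot: [-3.14, 0.001, 0.59]
force: [-1.1, 0.1, -0.4]
grip_width: 0.052
grip_force: 0.0
```

Call:
step_arm(
  deltas=[
    {"dp": [0,0,0],"twist": 1},
    {"dp": [0,0,0],"twist": 1},
    {"dp": [0,0,0],"twist": 1},
    {"dp": [0,0,0],"twist": 1},
    {"dp": [0,0,0],"twist": 1},
    {"dp": [0,0,0],"twist": 0.7},
    {"dp": [0,0,0],"twist": 0},
    {"dp": [0,0,0],"twist": 0},
  ],
)

```text
time_s: 22.85
ee_pos: [0.5304, -0.3092, 0.1904]
eef_rot: [-3.141, 0.001, 0.197]
force: [0.3, 0.1, 0.6]
grip_width: 0.0516
grip_force: 0.0
```

```bash
python3 - <<'E'
from h import *
o,im,W=hous('wrist');print(o['ee_pos'],o['eef_rot'])
E
```

```text
wrist tops
  px [ 49. 142.] 389 mean [ 0.5299 -0.0906  0.0567] rect [533.1 -85.3] [62.6 30.5] 48.5
  px [255. 180.] 1376 mean [ 0.5314 -0.3091  0.0551] rect [ 529.9 -309.5] [48.9 43.4] 12.1
wrist bars
  px [125. 145.] 332 mean [ 0.5461 -0.1767  0.0772] rect [ 545.7 -176.8] [ 7.7 46.4] 81.9
  px [ 37. 154.] 87 mean [ 0.5225 -0.0965  0.0824] rect [521.7 -94.3] [8.6 7.4] 87.1
  px [255. 187.] 321 mean [ 0.5309 -0.3092  0.083 ] rect [ 530.3 -309.8] [46.5  7.1] 11.3
[ 0.5303542  -0.30916694  0.19035932] [-3.14085755e+00  7.86922601e-04  1.97010915e-01]
```

Aligned. Descend 127 mm, grip and lift.

Call:
step_arm(
  deltas=[
    {"dp": [0,0,0.6],"twist": 0},
    {"dp": [0,0,0.6],"twist": 0},
    {"dp": [0,0,0.6],"twist": 0},
    {"dp": [0,0,0.6],"twist": 0},
    {"dp": [0,0,0.5],"twist": 0},
    {"dp": [0,0,0.29],"twist": 0},
    {"dp": [0,0,0],"twist": 0},
    {"dp": [0,0,0],"twist": 0},
  ],
)

```text
time_s: 23.7
ee_pos: [0.5308, -0.3095, 0.0642]
eef_rot: [3.141, -0.001, 0.196]
force: [-0.1, 0.7, 1.1]
grip_width: 0.0514
grip_force: 0.0
```

Call:
step_arm(
  deltas=[
    {"dp": [0,0,0],"twist": 0},
    {"dp": [0,0,0],"twist": 0},
    {"dp": [0,0,0],"twist": 0},
    {"dp": [0,0,0],"twist": 0},
    {"dp": [0,0,0],"twist": 0},
    {"dp": [0,0,0],"twist": 0},
    {"dp": [0,0,0],"twist": 0},
    {"dp": [0,0,0],"twist": 0},
    {"dp": [0,0,0],"twist": 0},
  ],
  gripper=-1,
)

```text
time_s: 24.6
ee_pos: [0.5305, -0.3093, 0.0634]
eef_rot: [3.141, 0.0, 0.195]
force: [-0.0, -1.0, 0.4]
grip_width: 0.0072
grip_force: 30.0
```

Call:
step_arm(
  deltas=[
    {"dp": [0,0,-0.4],"twist": 0},
    {"dp": [0,0,-0.6],"twist": 0},
    {"dp": [0,0,-0.6],"twist": 0},
    {"dp": [0,0,-0.6],"twist": 0},
    {"dp": [0,0,-0.6],"twist": 0},
    {"dp": [0,0,-0.6],"twist": 0},
    {"dp": [0.1,-0.5,0],"twist": 0},
    {"dp": [0.1,-0.6,0],"twist": 0},
    {"dp": [0.1,-0.6,0],"twist": 0},
    {"dp": [0.1,-0.6,0],"twist": 0},
    {"dp": [0.1,-0.6,0],"twist": 0},
    {"dp": [0.1,-0.6,0],"twist": 0},
  ],
)

```text
time_s: 25.8
ee_pos: [0.5265, -0.1661, 0.2003]
eef_rot: [-3.142, -0.0, 0.196]
force: [0.6, 0.1, -4.2]
grip_width: 0.0076
grip_force: 30.0
```

Call:
step_arm(
  deltas=[
    {"dp": [0.1,-0.6,0],"twist": 0},
    {"dp": [0.1,-0.6,0],"twist": 0},
    {"dp": [0.1,-0.6,0],"twist": 0},
    {"dp": [0.1,-0.6,0],"twist": 0},
    {"dp": [0.1,-0.6,0],"twist": 0},
    {"dp": [0.1,-0.6,0],"twist": 0},
    {"dp": [0.02,-0.3,0],"twist": 0},
    {"dp": [0,0,0],"twist": -1},
    {"dp": [0,0,0],"twist": -1},
    {"dp": [0,0,0],"twist": -1},
    {"dp": [0,0,0],"twist": -1},
    {"dp": [0,0,0],"twist": -1},
  ],
)

```text
time_s: 27.0
ee_pos: [0.5207, -0.0098, 0.1999]
eef_rot: [3.142, 0.0, 0.547]
force: [-0.1, 0.3, -3.5]
grip_width: 0.0075
grip_force: 30.0
```

Call:
step_arm(
  deltas=[
    {"dp": [0,0,0],"twist": -1},
    {"dp": [0,0,0],"twist": -1},
    {"dp": [0,0,0],"twist": -1},
    {"dp": [0,0,0],"twist": -1},
    {"dp": [0,0,0],"twist": -1},
    {"dp": [0,0,0],"twist": -1},
    {"dp": [0,0,0],"twist": -1},
    {"dp": [0,0,0],"twist": -1},
    {"dp": [0,0,0],"twist": -1},
    {"dp": [0,0,0],"twist": -1},
    {"dp": [0,0,0],"twist": -1},
    {"dp": [0,0,0],"twist": -1},
  ],
)

```text
time_s: 28.2
ee_pos: [0.5207, -0.0098, 0.1999]
eef_rot: [-3.142, 0.0, 1.385]
force: [-0.5, -0.9, -3.0]
grip_width: 0.0079
grip_force: 30.0
```

Call:
step_arm(
  deltas=[
    {"dp": [0,0,0],"twist": -1},
    {"dp": [0,0,0],"twist": -1},
    {"dp": [0,0,0],"twist": -0.7},
    {"dp": [0,0,0],"twist": 0},
    {"dp": [0,0,0],"twist": 0},
  ],
)

```text
time_s: 28.7
ee_pos: [0.5208, -0.0096, 0.1997]
eef_rot: [3.142, 0.0, 1.569]
force: [0.2, -0.5, -4.3]
grip_width: 0.0076
grip_force: 30.0
```

Call:
step_arm(
  deltas=[
    {"dp": [0,0,0.5],"twist": 0},
    {"dp": [0,0,0.5],"twist": 0},
    {"dp": [0,0,0.5],"twist": 0},
    {"dp": [0,0,0.5],"twist": 0},
    {"dp": [0,0,0.4],"twist": 0},
    {"dp": [0,0,0.3],"twist": 0},
    {"dp": [0,0,0.2],"twist": 0},
    {"dp": [0,0,0.11],"twist": 0},
    {"dp": [0,0,0],"twist": 0},
    {"dp": [0,0,0],"twist": 0},
    {"dp": [0,0,0],"twist": 0},
  ],
)

```text
time_s: 29.8
ee_pos: [0.5211, -0.0094, 0.0794]
eef_rot: [3.141, 0.0, 1.571]
force: [-0.3, 0.0, -2.4]
grip_width: 0.0074
grip_force: 30.0
```

Call:
step_arm(
  deltas=[
    {"dp": [0,0,0],"twist": 0},
    {"dp": [0,0,0],"twist": 0},
    {"dp": [0,0,0],"twist": 0},
    {"dp": [0,0,0],"twist": 0},
    {"dp": [0,0,0],"twist": 0},
    {"dp": [0,0,0],"twist": 0},
    {"dp": [0,0,-0.4],"twist": 0},
    {"dp": [0,0,-0.6],"twist": 0},
    {"dp": [0,0,-0.6],"twist": 0},
    {"dp": [0,0,-0.6],"twist": 0},
    {"dp": [0,0,-0.6],"twist": 0},
    {"dp": [0,0,0],"twist": 0},
  ],
  gripper=0.1,
)

```text
time_s: 31.0
ee_pos: [0.522, -0.0095, 0.194]
eef_rot: [3.137, 0.0, 1.571]
force: [0.3, -0.8, -0.9]
grip_width: 0.0516
grip_force: 0.0
```

```bash
python3 - <<'E'
from h import *
o,im,W=hous('wrist',.072);print(o['ee_pos'],o['eef_rot']);save(im,'w4.png');knob('wrist')
E
```

```text
wrist tops
  px [253. 183.] 1505 mean [ 0.5217 -0.0087  0.071 ] rect [521.7  -9.9] [49.3 42.8] 89.3
  px [253. 238.] 1324 mean [ 0.5218 -0.071   0.0709] rect [521.8 -73. ] [49.8 43.1] 89.0
wrist bars
  px [254. 191.] 380 mean [ 0.522  -0.0089  0.0989] rect [521.9 -10. ] [ 6.9 47.1] 0.1
  px [254. 250.] 315 mean [ 0.5223 -0.072   0.0987] rect [521.9 -73.1] [ 7.3 46.7] 0.2
[ 0.52204005 -0.00951401  0.19404704] [3.13659491e+00 4.13511001e-04 1.57075948e+00]
knob wrist 253 [ 0.4332 -0.0073  0.0663] [ 0.52136722 -0.00946727  0.19208614] 0.052046819343700354
```

View pics/w4.png

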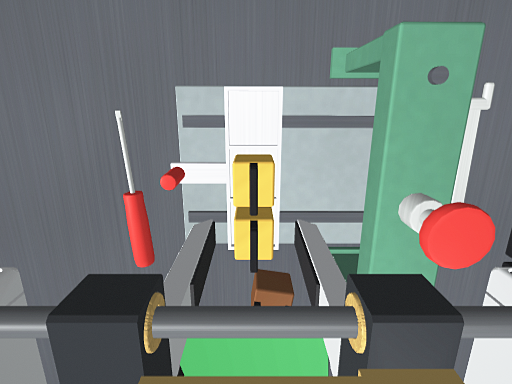

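Both housings are upright in their pockets, at (253,183) and (253,238), and no yellow remains on the mat. Next I grip the knob at (172,178).

Call:
step_arm(
  deltas=[
    {"dp": [0,-0.55,0],"twist": 0},
    {"dp": [0,-0.55,0],"twist": 0},
    {"dp": [0,-0.55,0],"twist": 0},
    {"dp": [0,-0.6,0],"twist": 0},
    {"dp": [0,0,0],"twist": 1},
    {"dp": [0,0,0],"twist": 1},
    {"dp": [0,0,0],"twist": 1},
    {"dp": [0,0,0],"twist": 1},
    {"dp": [0,0,0],"twist": 1},
    {"dp": [0,0,0],"twist": 1},
    {"dp": [0,0,0],"twist": 1},
    {"dp": [0,0,0],"twist": 1},
  ],
)

```text
time_s: 32.3
ee_pos: [0.4303, -0.0094, 0.1897]
eef_rot: [-3.14, 0.001, 1.009]
force: [-0.0, 0.8, -1.3]
grip_width: 0.0519
grip_force: 0.0
```

Call:
step_arm(
  deltas=[
    {"dp": [0,0,0],"twist": 1},
    {"dp": [0,0,0],"twist": 1},
    {"dp": [0,0,0],"twist": 1},
    {"dp": [0,0,0],"twist": 1},
    {"dp": [0,0,0],"twist": 1},
    {"dp": [0,0,0],"twist": 1},
    {"dp": [0,0,0],"twist": 1},
    {"dp": [0,0,0],"twist": 1},
    {"dp": [0,0,0],"twist": 1},
    {"dp": [0,0,0],"twist": 1},
    {"dp": [0,0,0],"twist": 1},
    {"dp": [0,0,0],"twist": 1},
  ],
)

```text
time_s: 33.5
ee_pos: [0.4303, -0.0094, 0.1897]
eef_rot: [-3.141, 0.002, 0.172]
force: [0.2, 0.5, 0.4]
grip_width: 0.0517
grip_force: 0.0
```

Call:
step_arm(
  deltas=[
    {"dp": [0,0,0],"twist": 1},
    {"dp": [0,0,0],"twist": 1},
    {"dp": [0,0,0],"twist": 0.5},
    {"dp": [0,0,0],"twist": 0},
    {"dp": [0,0,0],"twist": 0},
  ],
)

```text
time_s: 34.0
ee_pos: [0.4306, -0.0094, 0.1903]
eef_rot: [-3.141, 0.001, 0.001]
force: [1.3, 0.5, -0.1]
grip_width: 0.0518
grip_force: 0.0
```

```bash
python3 - <<'E'
from h import *
knob('wrist');print(ctrl.get_obs()['eef_rot'])
E
```

```text
knob wrist 232 [ 0.4331 -0.0087  0.0667] [ 0.43056594 -0.00939437  0.19028431] 0.0518094604119406
[-3.14148808e+00  1.05848320e-03  1.08869978e-03]
```

Descend 150 mm, close on the knob.

Call:
step_arm(
  deltas=[
    {"dp": [0.03,0,0.6],"twist": 0},
    {"dp": [0,0,0.6],"twist": 0},
    {"dp": [0,0,0.6],"twist": 0},
    {"dp": [0,0,0.6],"twist": 0},
    {"dp": [0,0,0.6],"twist": 0},
    {"dp": [0,0,0.5],"twist": 0},
    {"dp": [0,0,0.25],"twist": 0},
    {"dp": [0,0,0],"twist": 0},
  ],
)

```text
time_s: 34.85
ee_pos: [0.4314, -0.0094, 0.0401]
eef_rot: [-3.141, 0.002, 0.0]
force: [-0.1, 0.3, -0.6]
grip_width: 0.0517
grip_force: 0.0
```

Call:
step_arm(
  deltas=[
    {"dp": [0,0,0],"twist": 0},
    {"dp": [0,0,0],"twist": 0},
    {"dp": [0,0,0],"twist": 0},
    {"dp": [0,0,0],"twist": 0},
    {"dp": [0,0,0],"twist": 0},
    {"dp": [0,0,0],"twist": 0},
    {"dp": [0,0,0],"twist": 0},
    {"dp": [0,0,0],"twist": 0},
  ],
  gripper=-1,
  squeeze=25,
)

```text
time_s: 35.65
ee_pos: [0.4323, -0.009, 0.0414]
eef_rot: [-3.141, -0.001, -0.0]
force: [-1.1, 6.2, 3.7]
grip_width: 0.0179
grip_force: 25.0
```

Call:
step_arm(
  deltas=[
    {"dp": [0.1,0,0],"twist": 0},
    {"dp": [0.2,0,0],"twist": 0},
    {"dp": [0.2,0,0],"twist": 0},
    {"dp": [0.2,0,0],"twist": 0},
    {"dp": [0.2,0,0],"twist": 0},
    {"dp": [0.2,0,0],"twist": 0},
    {"dp": [0.2,0,0],"twist": 0},
    {"dp": [0.2,0,0],"twist": 0},
    {"dp": [0.2,0,0],"twist": 0},
    {"dp": [0.2,0,0],"twist": 0},
    {"dp": [0.2,0,0],"twist": 0},
    {"dp": [0.2,0,0],"twist": 0},
  ],
)

```text
time_s: 36.85
ee_pos: [0.524, -0.0093, 0.0414]
eef_rot: [-3.141, 0.001, 0.0]
force: [-6.6, 1.4, 7.6]
grip_width: 0.0178
grip_force: 25.0
```

Call:
step_arm(
  deltas=[
    {"dp": [0.2,0,0],"twist": 0},
    {"dp": [0.2,0,0],"twist": 0},
    {"dp": [0.2,0,0],"twist": 0},
    {"dp": [0.1,0,0],"twist": 0},
    {"dp": [0.1,0,0],"twist": 0},
    {"dp": [0.1,0,0],"twist": 0},
    {"dp": [0.05,0,0],"twist": 0},
    {"dp": [0,0,0],"twist": 0},
    {"dp": [0,0,0],"twist": 0},
  ],
)

```text
time_s: 37.75
ee_pos: [0.5617, -0.0094, 0.0414]
eef_rot: [-3.142, 0.001, 0.0]
force: [-4.9, 1.5, 6.7]
grip_width: 0.0173
grip_force: 25.0
```

Call:
step_arm(
  deltas=[
    {"dp": [0.05,0,0],"twist": 0},
    {"dp": [0.05,0,0],"twist": 0},
    {"dp": [0.05,0,0],"twist": 0},
    {"dp": [0,0,0],"twist": 0},
    {"dp": [0,0,0],"twist": 0},
    {"dp": [0,0,0],"twist": 0},
  ],
)

```text
time_s: 38.35
ee_pos: [0.5656, -0.0094, 0.0407]
eef_rot: [-3.141, 0.006, 0.0]
force: [-18.9, 0.0, 11.7]
grip_width: 0.0177
grip_force: 25.0
```

Stop reached. I release, rise, then close the fingers and move above the plunger.

Call:
step_arm(
  deltas=[
    {"dp": [-0.06,0,0],"twist": 0},
    {"dp": [0,0,0],"twist": 0},
    {"dp": [0,0,0],"twist": 0},
    {"dp": [0,0,0],"twist": 0},
    {"dp": [0,0,0],"twist": 0},
    {"dp": [0,0,-0.5],"twist": 0},
    {"dp": [0,0,-0.7],"twist": 0},
    {"dp": [0,0,-0.7],"twist": 0},
    {"dp": [0,0,-0.7],"twist": 0},
    {"dp": [0,0,-0.7],"twist": 0},
    {"dp": [0,0,-0.7],"twist": 0},
    {"dp": [0,0,-0.7],"twist": 0},
  ],
  gripper=0,
)

```text
time_s: 39.55
ee_pos: [0.5656, -0.0094, 0.2303]
eef_rot: [3.142, -0.0, 0.0]
force: [0.2, 0.1, -0.1]
grip_width: 0.0471
grip_force: 0.0
```

Call:
step_arm(
  deltas=[
    {"dp": [0,0,-0.5],"twist": 0},
    {"dp": [0,0,0],"twist": 0},
    {"dp": [0,0,0],"twist": 0},
    {"dp": [0,0,0],"twist": 0},
    {"dp": [0,0,0],"twist": 0},
    {"dp": [0,0,0],"twist": 0},
    {"dp": [0,0,0],"twist": 0},
    {"dp": [0,0,0],"twist": 0},
  ],
  gripper=-1,
)

```text
time_s: 40.35
ee_pos: [0.5657, -0.0094, 0.2489]
eef_rot: [3.142, 0.0, 0.0]
force: [-0.4, 0.8, 0.2]
grip_width: 0.0005
grip_force: 0.0
```

```bash
python3 - <<'E'
from h import *
knob('wrist')
for n in('side','scene'):
    o,im,d=cam(n);W=cloud(n,o,d)
    h=cv2.cvtColor(im,cv2.COLOR_RGB2HSV);H,S=h[...,0].astype(int),h[...,1]
    print(n);comp(((H<6)|(H>174))&(S>150)&(abs(W[...,2]-.205)<.008)&(abs(W[...,1])<.1),W)
    save(im,n+'1.png')
print(o['ee_pos'])
E
```

```text
knob wrist 156 [ 0.5627 -0.009   0.0668] [ 0.56565732 -0.00943751  0.24886389] 0.0005363552698782071
side
  px [269. 159.] 142 mean [ 0.6488 -0.014   0.2046] rect [651.  -12.1] [43.2 39.9] 81.2
scene
  px [273. 201.] 216 mean [ 0.6544 -0.0106  0.2048] rect [650.3 -10.8] [39.3 43.8] 87.5
[ 0.56566149 -0.00943726  0.24896146]
```

View pics/side1.png

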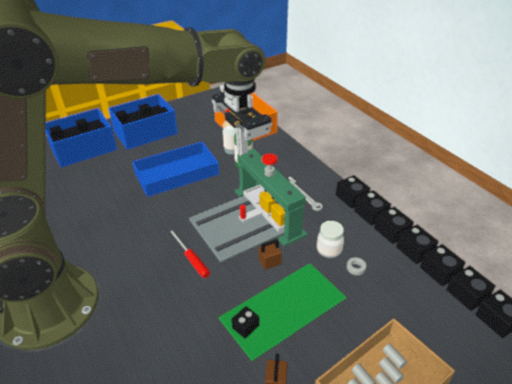

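The side view shows the shuttle home, with both housings under the bridge (270,205) and the mat bare but for the block at (246,320). The knob has moved 130 mm. I press the plunger.

Call:
step_arm(
  deltas=[
    {"dp": [0.5,0,0],"twist": 0},
    {"dp": [0.5,0,0],"twist": 0},
    {"dp": [0.5,0.02,0],"twist": 0},
    {"dp": [0.62,0,0],"twist": 0},
    {"dp": [0,0,0.4],"twist": 0},
    {"dp": [0,0,0.4],"twist": 0},
    {"dp": [0,0,0.2],"twist": 0},
    {"dp": [0,0,0],"twist": 0},
    {"dp": [0,0,0],"twist": 0},
  ],
)

```text
time_s: 41.4
ee_pos: [0.6506, -0.0103, 0.2099]
eef_rot: [3.142, -0.001, -0.0]
force: [-0.1, -0.1, -0.1]
grip_width: 0.0005
grip_force: 0.0
```

Call:
step_arm(
  deltas=[
    {"dp": [0,0,0.1],"twist": 0},
    {"dp": [0,0,0.1],"twist": 0},
    {"dp": [0,0,0.1],"twist": 0},
    {"dp": [0,0,0.1],"twist": 0},
    {"dp": [0,0,0.1],"twist": 0},
    {"dp": [0,0,0.05],"twist": 0},
    {"dp": [0,0,0],"twist": 0},
    {"dp": [0,0,0],"twist": 0},
  ],
)

```text
time_s: 42.2
ee_pos: [0.6509, -0.0102, 0.1879]
eef_rot: [3.141, -0.002, 0.0]
force: [0.1, -0.7, 8.1]
grip_width: 0.0002
grip_force: 4.0
```

Call:
step_arm(
  deltas=[
    {"dp": [0,0,0.05],"twist": 0},
    {"dp": [0,0,0.05],"twist": 0},
    {"dp": [0,0,0],"twist": 0},
    {"dp": [0,0,0],"twist": 0},
  ],
)

```text
time_s: 42.6
ee_pos: [0.6511, -0.0102, 0.187]
eef_rot: [3.141, -0.005, 0.0]
force: [-9.3, 0.4, 27.9]
grip_width: 0.0005
grip_force: 14.0
```

At the stop (28 N). Hold, then release.

Call:
step_arm(
  deltas=[
    {"dp": [0,0,0],"twist": 0},
    {"dp": [0,0,0],"twist": 0},
    {"dp": [0,0,0],"twist": 0},
    {"dp": [0,0,0],"twist": 0},
    {"dp": [0,0,0],"twist": 0},
    {"dp": [0,0,0],"twist": 0},
    {"dp": [0,0,0],"twist": 0},
    {"dp": [0,0,0],"twist": 0},
    {"dp": [0,0,0],"twist": 0},
    {"dp": [0,0,0],"twist": 0},
    {"dp": [0,0,0],"twist": 0},
    {"dp": [0,0,0],"twist": 0},
  ],
)

```text
time_s: 43.8
ee_pos: [0.6511, -0.0102, 0.187]
eef_rot: [3.141, -0.005, 0.0]
force: [-8.9, 0.4, 27.9]
grip_width: 0.0003
grip_force: 14.0
```

Call:
step_arm(
  deltas=[
    {"dp": [0,0,0],"twist": 0},
    {"dp": [0,0,0],"twist": 0},
    {"dp": [0,0,0],"twist": 0},
    {"dp": [0,0,-0.2],"twist": 0},
    {"dp": [0,0,-0.2],"twist": 0},
    {"dp": [0,0,-0.3],"twist": 0},
    {"dp": [0,0,-0.4],"twist": 0},
    {"dp": [0,0,-0.6],"twist": 0},
    {"dp": [-0.5,0,0],"twist": 0},
    {"dp": [-0.6,0,0],"twist": 0},
    {"dp": [-0.6,0,0],"twist": 0},
    {"dp": [-0.51,0,0],"twist": 0},
  ],
)

```text
time_s: 45.0
ee_pos: [0.5607, -0.0102, 0.2509]
eef_rot: [-3.142, 0.001, -0.0]
force: [0.5, -0.1, 0.8]
grip_width: 0.0002
grip_force: 0.0
```

Call:
step_arm(
  deltas=[
    {"dp": [0,0,0],"twist": 0},
    {"dp": [0,0,0],"twist": 0},
    {"dp": [0,0,0],"twist": 0},
    {"dp": [0,0,0],"twist": 0},
    {"dp": [0,0,0],"twist": 0},
    {"dp": [0,0,0],"twist": 0},
    {"dp": [0,0,0],"twist": 0},
    {"dp": [0,0,0],"twist": 0},
  ],
  gripper=0,
)

```text
time_s: 45.8
ee_pos: [0.5621, -0.0102, 0.251]
eef_rot: [-3.142, 0.0, 0.0]
force: [0.1, -0.2, 0.0]
grip_width: 0.047
grip_force: 0.0
```

```bash
python3 - <<'E'
from h import *
knob('wrist')
for n in('side',):
    o,im,d=cam(n);W=cloud(n,o,d)
    h=cv2.cvtColor(im,cv2.COLOR_RGB2HSV);H,S=h[...,0].astype(int),h[...,1]
    print(n);comp(((H<6)|(H>174))&(S>150)&(W[...,2]>.17)&(W[...,2]<.22)&(abs(W[...,1])<.1),W)
print(o['ee_pos'])
E
```

```text
knob wrist 158 [ 0.5626 -0.009   0.0667] [ 0.5621174  -0.01022746  0.2510136 ] 0.04698434575415641
side
  px [269. 159.] 146 mean [ 0.6487 -0.0142  0.2044] rect [652.  -10.5] [43.7 41. ] 38.8
[ 0.56209785 -0.01022286  0.25103157]
```

The plunger was held about 2 s and has sprung back. I grip the knob again (down 210 mm) and pull it out.

Call:
step_arm(
  deltas=[
    {"dp": [0,-0.03,0.7],"twist": 0},
    {"dp": [0,0,0.7],"twist": 0},
    {"dp": [0,0,0.7],"twist": 0},
    {"dp": [0,0,0.7],"twist": 0},
    {"dp": [0,0,0.7],"twist": 0},
    {"dp": [0,0,0.7],"twist": 0},
    {"dp": [0,0,0.6],"twist": 0},
    {"dp": [0,0,0.43],"twist": 0},
    {"dp": [0,0,0],"twist": 0},
    {"dp": [0,0,0],"twist": 0},
  ],
)

```text
time_s: 46.9
ee_pos: [0.5623, -0.009, 0.0424]
eef_rot: [3.142, -0.0, -0.0]
force: [-0.0, -0.1, 0.6]
grip_width: 0.047
grip_force: 0.0
```

Call:
step_arm(
  deltas=[
    {"dp": [0,0,0],"twist": 0},
    {"dp": [0,0,0],"twist": 0},
    {"dp": [0,0,0],"twist": 0},
    {"dp": [0,0,0],"twist": 0},
    {"dp": [0,0,0],"twist": 0},
    {"dp": [0,0,0],"twist": 0},
    {"dp": [0,0,0],"twist": 0},
    {"dp": [0,0,0],"twist": 0},
  ],
  gripper=-1,
  squeeze=25,
)

```text
time_s: 47.7
ee_pos: [0.5623, -0.0094, 0.0422]
eef_rot: [3.141, -0.0, -0.0]
force: [-2.0, -4.5, 5.4]
grip_width: 0.0174
grip_force: 25.0
```

Call:
step_arm(
  deltas=[
    {"dp": [-0.1,0,0],"twist": 0},
    {"dp": [-0.2,0,0],"twist": 0},
    {"dp": [-0.2,0,0],"twist": 0},
    {"dp": [-0.2,0,0],"twist": 0},
    {"dp": [-0.2,0,0],"twist": 0},
    {"dp": [-0.2,0,0],"twist": 0},
    {"dp": [-0.2,0,0],"twist": 0},
    {"dp": [-0.2,0,0],"twist": 0},
    {"dp": [-0.2,0,0],"twist": 0},
    {"dp": [-0.2,0,0],"twist": 0},
    {"dp": [-0.2,0,0],"twist": 0},
    {"dp": [-0.2,0,0],"twist": 0},
  ],
)

```text
time_s: 48.9
ee_pos: [0.4708, -0.0091, 0.0422]
eef_rot: [3.141, -0.003, -0.0]
force: [6.2, -3.4, 0.4]
grip_width: 0.0175
grip_force: 25.0
```

Call:
step_arm(
  deltas=[
    {"dp": [-0.2,0,0],"twist": 0},
    {"dp": [-0.2,0,0],"twist": 0},
    {"dp": [-0.2,0,0],"twist": 0},
    {"dp": [-0.2,0,0],"twist": 0},
    {"dp": [-0.1,0,0],"twist": 0},
    {"dp": [-0.05,0,0],"twist": 0},
    {"dp": [-0.05,0,0],"twist": 0},
    {"dp": [-0.05,0,0],"twist": 0},
    {"dp": [0,0,0],"twist": 0},
    {"dp": [0,0,0],"twist": 0},
  ],
)

```text
time_s: 49.9
ee_pos: [0.4309, -0.009, 0.0424]
eef_rot: [-3.142, -0.007, -0.0]
force: [19.9, 1.1, -9.7]
grip_width: 0.0177
grip_force: 25.0
```

Stop reached. I release and rise, then look before turning.

Call:
step_arm(
  deltas=[
    {"dp": [0.07,0,0],"twist": 0},
    {"dp": [0,0,0],"twist": 0},
    {"dp": [0,0,0],"twist": 0},
    {"dp": [0,0,0],"twist": 0},
    {"dp": [0,0,0],"twist": 0},
    {"dp": [0,0,0],"twist": 0},
    {"dp": [0,0,-0.5],"twist": 0},
    {"dp": [0,0,-0.7],"twist": 0},
    {"dp": [0,0,-0.7],"twist": 0},
    {"dp": [0,0,-0.7],"twist": 0},
    {"dp": [0,0,-0.7],"twist": 0},
    {"dp": [0,0,-0.7],"twist": 0},
  ],
  gripper=0,
)

```text
time_s: 51.1
ee_pos: [0.4306, -0.009, 0.2031]
eef_rot: [-3.142, -0.0, -0.0]
force: [-1.0, -0.5, 0.1]
grip_width: 0.0468
grip_force: 0.0
```

Call:
step_arm(
  deltas=[
    {"dp": [0,0,0],"twist": -1},
    {"dp": [0,0,0],"twist": -1},
    {"dp": [0,0,0],"twist": -1},
    {"dp": [0,0,0],"twist": -1},
    {"dp": [0,0,0],"twist": -1},
    {"dp": [0,0,0],"twist": -1},
    {"dp": [0,0,0],"twist": -1},
    {"dp": [0,0,0],"twist": -1},
    {"dp": [0,0,0],"twist": -1},
    {"dp": [0,0,0],"twist": -1},
    {"dp": [0,0,0],"twist": -1},
    {"dp": [0,0,0],"twist": -1},
  ],
)

```text
time_s: 52.3
ee_pos: [0.4308, -0.009, 0.2018]
eef_rot: [-3.142, 0.0, 0.841]
force: [-1.1, 0.4, 0.4]
grip_width: 0.0471
grip_force: 0.0
```

Call:
step_arm(
  deltas=[
    {"dp": [0,0,0],"twist": -1},
    {"dp": [0,0,0],"twist": -1},
    {"dp": [0,0,0],"twist": -1},
    {"dp": [0,0,0],"twist": -1},
    {"dp": [0,0,0],"twist": -1},
    {"dp": [0,0,0],"twist": -1},
    {"dp": [0,0,0],"twist": -1},
    {"dp": [0,0,0],"twist": -1},
    {"dp": [0,0,0],"twist": -1},
    {"dp": [0,0,0],"twist": -1},
    {"dp": [0,0,0],"twist": -0.5},
    {"dp": [0,0,0],"twist": 0},
  ],
)

```text
time_s: 53.5
ee_pos: [0.4308, -0.009, 0.2018]
eef_rot: [-3.141, -0.0, 1.571]
force: [-0.0, 1.1, 0.4]
grip_width: 0.0467
grip_force: 0.0
```

```bash
python3 - <<'E'
from h import *
knob('wrist')
for n in('wrist','side'): o,im,W=hous(n,.072)
print(ctrl.get_obs()['ee_pos'],ctrl.get_obs()['eef_rot'])
E
```

```text
knob wrist 220 [ 0.4308 -0.007   0.067 ] [ 0.43076356 -0.00901024  0.20178692] 0.046685695814867555
wrist tops
  px [335. 181.] 1363 mean [ 0.5175 -0.0082  0.071 ] rect [520.8  -9.8] [43.6 49.3] 0.3
  px [334. 232.] 1007 mean [ 0.5209 -0.0672  0.0708] rect [521.1 -72.8] [43.3 49.4] 0.8
wrist bars
  px [345. 189.] 404 mean [ 0.5201 -0.0087  0.0985] rect [520.6  -9.6] [ 7.9 46.6] 0.7
  px [340. 248.] 359 mean [ 0.5203 -0.0723  0.0984] rect [521.2 -73.6] [48.9  8.4] 89.9
side tops
  px [229. 212.] 145 mean [ 0.5145 -0.0146  0.0719] rect [520.7 -14.1] [50.1 43.7] 89.0
  px [241. 226.] 176 mean [ 0.5162 -0.079   0.0719] rect [521.4 -75.7] [53.5 44.5] 89.1
side bars
  px [230. 204.] 34 mean [ 0.5205 -0.0109  0.0989] rect [521.6 -11.4] [49.8  8. ] 88.1
  px [241. 217.] 30 mean [ 0.5203 -0.076   0.0985] rect [519.7 -76.3] [45.5  5.4] 90.0
[ 0.43082522 -0.00900372  0.20182719] [-3.14151426e+00  5.56740721e-07  1.56972970e+00]
```

Shuttle fully out (knob x = 0.431) with both housings in place. I pick the one in pocket 2.

Call:
step_arm(
  deltas=[
    {"dp": [0,0.5,0],"twist": 0},
    {"dp": [0,0.6,0],"twist": 0},
    {"dp": [0,0.6,0],"twist": 0},
    {"dp": [0,0.55,0],"twist": 0},
    {"dp": [0,0,0.6],"twist": 0},
    {"dp": [0,0,0.6],"twist": 0},
    {"dp": [0,0,0.6],"twist": 0},
    {"dp": [0,0,0.6],"twist": 0},
    {"dp": [0,0,0.4],"twist": 0},
    {"dp": [0,0,0.25],"twist": 0},
    {"dp": [0,0,0],"twist": 0},
  ],
)

```text
time_s: 54.75
ee_pos: [0.5204, -0.009, 0.0789]
eef_rot: [-3.14, -0.0, 1.57]
force: [0.3, -0.2, 0.4]
grip_width: 0.0467
grip_force: 0.0
```

Call:
step_arm(
  deltas=[
    {"dp": [0,0,0],"twist": 0},
    {"dp": [0,0,0],"twist": 0},
    {"dp": [0,0,0],"twist": 0},
    {"dp": [0,0,0],"twist": 0},
    {"dp": [0,0,0],"twist": 0},
    {"dp": [0,0,0],"twist": 0},
    {"dp": [0,0,0],"twist": 0},
    {"dp": [0,0,0],"twist": 0},
    {"dp": [0,0,0],"twist": 0},
  ],
  gripper=-1,
  squeeze=30,
)

```text
time_s: 55.65
ee_pos: [0.5209, -0.009, 0.08]
eef_rot: [3.141, 0.0, 1.571]
force: [-2.4, -0.5, 4.8]
grip_width: 0.0077
grip_force: 30.0
```

Call:
step_arm(
  deltas=[
    {"dp": [0,0,-0.3],"twist": 0},
    {"dp": [0,0,-0.6],"twist": 0},
    {"dp": [0,0,-0.6],"twist": 0},
    {"dp": [0,0,-0.6],"twist": 0},
    {"dp": [0,0,-0.6],"twist": 0},
    {"dp": [0,0,0],"twist": 0},
  ],
)

```text
time_s: 56.25
ee_pos: [0.522, -0.0091, 0.191]
eef_rot: [3.136, 0.0, 1.571]
force: [-0.0, 0.1, -3.2]
grip_width: 0.0079
grip_force: 30.0
```

Call:
step_arm(
  deltas=[
    {"dp": [0.38,0.01,0],"twist": 0},
    {"dp": [0.58,0.02,0],"twist": 0},
    {"dp": [0.58,0.02,0],"twist": 0},
    {"dp": [0.58,0.02,0],"twist": 0},
    {"dp": [0.58,0.02,0],"twist": 0},
    {"dp": [0.58,0.02,0],"twist": 0},
    {"dp": [0.58,0.02,0],"twist": 0},
    {"dp": [0.58,0.02,0],"twist": 0},
    {"dp": [0.58,0.02,0],"twist": 0},
    {"dp": [0.58,0.02,0],"twist": 0},
    {"dp": [0.58,0.02,0],"twist": 0},
    {"dp": [0.58,0.02,0],"twist": 0},
  ],
)

```text
time_s: 57.45
ee_pos: [0.529, 0.263, 0.1858]
eef_rot: [-3.139, 0.001, 1.571]
force: [-0.2, -0.5, -3.5]
grip_width: 0.0076
grip_force: 30.0
```

Call:
step_arm(
  deltas=[
    {"dp": [0.58,0,0],"twist": 0},
    {"dp": [0.58,0,0],"twist": 0},
    {"dp": [0.15,0,0],"twist": 0},
    {"dp": [0,0,0],"twist": 0},
    {"dp": [0,0,0],"twist": 0},
  ],
)

```text
time_s: 57.95
ee_pos: [0.5297, 0.3133, 0.187]
eef_rot: [-3.14, 0.001, 1.571]
force: [0.6, -0.4, -4.2]
grip_width: 0.008
grip_force: 30.0
```

```bash
python3 - <<'E'
from h import *
for n in('wrist','scene'):
    o,im,d=cam(n);W=cloud(n,o,d);save(im,n+'5.png')
    h=cv2.cvtColor(im,cv2.COLOR_RGB2HSV);H,S=h[...,0].astype(int),h[...,1]
    m=(H>105)&(H<125)&(S>150)&(abs(W[...,2]-.05)<.006)&(W[...,1]>.2)&(W[...,1]<.42)&(W[...,0]>.3)&(W[...,0]<.66)
    p=W[m][:,:2]*1000;print(n,cv2.minAreaRect(p.astype(np.float32)))
    m=(H>105)&(H<125)&(S>150)&(abs(W[...,2]-.004)<.004)&(W[...,1]>.2)&(W[...,1]<.42)&(W[...,0]>.3)&(W[...,0]<.66)
    p=W[m][:,:2]*1000;print(n,cv2.minAreaRect(p.astype(np.float32)))
print(o['ee_pos'],o['eef_rot'])
E
```

```text
wrist ((494.2121276855469, 319.09521484375), (139.64547729492188, 250.22146606445312), 85.69499969482422)
wrist ((494.2055358886719, 320.3556823730469), (137.0855712890625, 243.7928466796875), 85.68649291992188)
scene ((494.32843017578125, 316.69891357421875), (140.4876251220703, 252.04653930664062), 85.4713134765625)
scene ((494.1714172363281, 315.8668212890625), (138.5404052734375, 250.55975341796875), 85.79597473144531)
[0.52994272 0.31309017 0.18732616] [-3.14085263e+00  5.22343669e-04  1.57025600e+00]
```

View pics/wrist5.png

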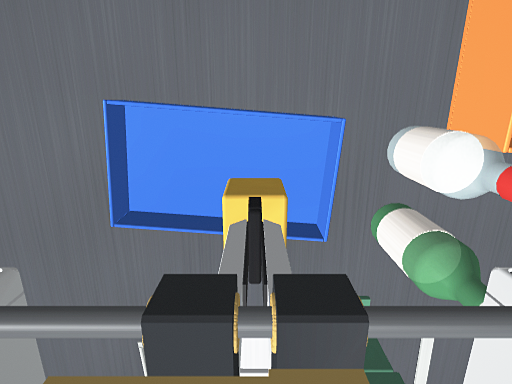

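The bin is clear and the housing sits over its right half at (255,210), with the bottles (440,165), (425,245) well to the right. I lower it.

Call:
step_arm(
  deltas=[
    {"dp": [0.05,0,0.6],"twist": 0},
    {"dp": [0,0,0.6],"twist": 0},
    {"dp": [0,0,0.6],"twist": 0},
    {"dp": [0,0,0.5],"twist": 0},
    {"dp": [0,0,0.4],"twist": 0},
    {"dp": [0,0,0.2],"twist": 0},
    {"dp": [0,0,0.1],"twist": 0},
    {"dp": [0,0,0.08],"twist": 0},
    {"dp": [0,0,0],"twist": 0},
    {"dp": [0,0,0],"twist": 0},
  ],
)

```text
time_s: 59.05
ee_pos: [0.5303, 0.3159, 0.0653]
eef_rot: [3.141, -0.0, 1.571]
force: [0.5, -1.1, -3.4]
grip_width: 0.0075
grip_force: 30.0
```

Call:
step_arm(
  deltas=[
    {"dp": [0,0,0.04],"twist": 0},
    {"dp": [0,0,0],"twist": 0},
    {"dp": [0,0,0],"twist": 0},
  ],
)

```text
time_s: 59.35
ee_pos: [0.5301, 0.3158, 0.0631]
eef_rot: [3.142, -0.0, 1.571]
force: [-0.5, 0.2, -4.0]
grip_width: 0.0075
grip_force: 30.0
```

Call:
step_arm(
  deltas=[
    {"dp": [0,0,0.04],"twist": 0},
    {"dp": [0,0,0],"twist": 0},
    {"dp": [0,0,0],"twist": 0},
  ],
)

```text
time_s: 59.65
ee_pos: [0.5303, 0.316, 0.0621]
eef_rot: [3.141, -0.0, 1.571]
force: [-2.1, -0.1, 5.5]
grip_width: 0.0074
grip_force: 30.0
```

Call:
step_arm(
  deltas=[
    {"dp": [0,0,0],"twist": 0},
    {"dp": [0,0,0],"twist": 0},
    {"dp": [0,0,0],"twist": 0},
    {"dp": [0,0,0],"twist": 0},
    {"dp": [0,0,0],"twist": 0},
    {"dp": [0,0,0],"twist": 0},
    {"dp": [0,0,-0.4],"twist": 0},
    {"dp": [0,0,-0.6],"twist": 0},
    {"dp": [0,0,-0.6],"twist": 0},
    {"dp": [0,0,-0.6],"twist": 0},
    {"dp": [0,0,-0.6],"twist": 0},
    {"dp": [0,0,-0.5],"twist": 0},
  ],
  gripper=0,
)

```text
time_s: 60.85
ee_pos: [0.5302, 0.3159, 0.1963]
eef_rot: [3.14, -0.001, 1.571]
force: [0.5, 0.5, 0.1]
grip_width: 0.0467
grip_force: 0.0
```

```bash
python3 - <<'E'
from h import *
o,im,W=hous('wrist',.054);print(o['ee_pos'])
for n in('side','scene'): o,im,W=hous(n,.072)
E
```

```text
wrist tops
  px [254. 179.] 1330 mean [0.5304 0.3166 0.053 ] rect [530.3 315.4] [43.1 48.2] 0.1
wrist bars
  px [254. 186.] 315 mean [0.5303 0.316  0.081 ] rect [530.3 315.4] [ 6.3 46.5] 0.1
[0.53021086 0.31587025 0.19632528]
side tops
  px [241. 226.] 175 mean [ 0.5167 -0.0805  0.0717] rect [521.2 -77.8] [48.3 43.4] 87.2
side bars
  px [242. 218.] 32 mean [ 0.5202 -0.0777  0.0984] rect [521.1 -77.5] [46.7  6.9] 87.9
scene tops
  px [246. 204.] 146 mean [ 0.524  -0.0755  0.0729] rect [521.7 -75.1] [42.4 47.8] 1.7
scene bars
  px [247. 197.] 47 mean [ 0.5232 -0.074   0.0982] rect [522.8 -75.9] [44.6  6.2] 89.5
```

Standing upright in the bin. Now the second one.

Call:
step_arm(
  deltas=[
    {"dp": [-0.38,-0.02,0],"twist": 0},
    {"dp": [-0.6,-0.02,0],"twist": 0},
    {"dp": [-0.6,-0.02,0],"twist": 0},
    {"dp": [-0.6,-0.02,0],"twist": 0},
    {"dp": [-0.6,-0.02,0],"twist": 0},
    {"dp": [-0.6,-0.02,0],"twist": 0},
    {"dp": [-0.6,-0.02,0],"twist": 0},
    {"dp": [-0.6,-0.02,0],"twist": 0},
    {"dp": [-0.6,-0.02,0],"twist": 0},
    {"dp": [-0.6,-0.02,0],"twist": 0},
    {"dp": [-0.6,-0.02,0],"twist": 0},
    {"dp": [-0.6,-0.02,0],"twist": 0},
  ],
)

```text
time_s: 62.2
ee_pos: [0.5194, 0.0348, 0.1923]
eef_rot: [-3.14, 0.0, 1.57]
force: [0.8, 0.2, -0.4]
grip_width: 0.0475
grip_force: 0.0
```

Call:
step_arm(
  deltas=[
    {"dp": [-0.6,0,0],"twist": 0},
    {"dp": [-0.6,0,0],"twist": 0},
    {"dp": [-0.6,0,0],"twist": 0},
    {"dp": [-0.6,0,0],"twist": 0},
    {"dp": [-0.38,0,0],"twist": 0},
    {"dp": [0,0,0],"twist": 0},
    {"dp": [0,0,0],"twist": 0},
  ],
)

```text
time_s: 62.9
ee_pos: [0.5201, -0.0745, 0.193]
eef_rot: [-3.141, -0.0, 1.57]
force: [0.1, -0.1, 1.3]
grip_width: 0.0473
grip_force: 0.0
```

```bash
python3 - <<'E'
from h import *
o,im,W=hous('wrist',.072);print(o['ee_pos'])
E
```

```text
wrist tops
  px [255. 182.] 1558 mean [ 0.5214 -0.072   0.071 ] rect [521.5 -73.2] [49.1 43.3] 89.6
wrist bars
  px [256. 190.] 388 mean [ 0.5214 -0.0725  0.0989] rect [521.4 -73.5] [47.2  6.8] 90.0
[ 0.52012952 -0.07449214  0.19301189]
```

Call:
step_arm(
  deltas=[
    {"dp": [0.02,0.03,0.6],"twist": 0},
    {"dp": [0,0,0.6],"twist": 0},
    {"dp": [0,0,0.6],"twist": 0},
    {"dp": [0,0,0.5],"twist": 0},
    {"dp": [0,0,0.33],"twist": 0},
    {"dp": [0,0,0.2],"twist": 0},
    {"dp": [0,0,0],"twist": 0},
    {"dp": [0,0,0],"twist": 0},
  ],
)

```text
time_s: 63.75
ee_pos: [0.5221, -0.0737, 0.0809]
eef_rot: [3.141, 0.0, 1.571]
force: [-0.1, -0.5, 0.1]
grip_width: 0.0468
grip_force: 0.0
```

Call:
step_arm(
  deltas=[
    {"dp": [0,0,0],"twist": 0},
    {"dp": [0,0,0],"twist": 0},
    {"dp": [0,0,0],"twist": 0},
    {"dp": [0,0,0],"twist": 0},
    {"dp": [0,0,0],"twist": 0},
    {"dp": [0,0,0],"twist": 0},
    {"dp": [0,0,0],"twist": 0},
    {"dp": [0,0,0],"twist": 0},
    {"dp": [0,0,0],"twist": 0},
  ],
  gripper=-1,
  squeeze=30,
)

```text
time_s: 64.65
ee_pos: [0.5217, -0.0738, 0.0803]
eef_rot: [-3.142, 0.0, 1.571]
force: [-1.7, 0.3, 1.6]
grip_width: 0.0077
grip_force: 30.0
```

Call:
step_arm(
  deltas=[
    {"dp": [0,0,-0.3],"twist": 0},
    {"dp": [0,0,-0.6],"twist": 0},
    {"dp": [0,0,-0.6],"twist": 0},
    {"dp": [0,0,-0.6],"twist": 0},
    {"dp": [0,0,-0.6],"twist": 0},
    {"dp": [0,0,-0.1],"twist": 0},
    {"dp": [0,0,0],"twist": 0},
    {"dp": [0,0,0],"twist": 0},
  ],
)

```text
time_s: 65.45
ee_pos: [0.5212, -0.0737, 0.1911]
eef_rot: [-3.14, -0.0, 1.571]
force: [-0.2, 0.1, -2.6]
grip_width: 0.008
grip_force: 30.0
```

Call:
step_arm(
  deltas=[
    {"dp": [0.4,-0.1,0],"twist": 0},
    {"dp": [0.58,-0.12,0],"twist": 0},
    {"dp": [0.58,-0.12,0],"twist": 0},
    {"dp": [0.58,-0.12,0],"twist": 0},
    {"dp": [0.58,-0.12,0],"twist": 0},
    {"dp": [0.58,-0.12,0],"twist": 0},
    {"dp": [0.58,-0.12,0],"twist": 0},
    {"dp": [0.58,-0.12,0],"twist": 0},
    {"dp": [0.58,-0.12,0],"twist": 0},
    {"dp": [0.58,-0.12,0],"twist": 0},
    {"dp": [0.58,-0.12,0],"twist": 0},
    {"dp": [0.58,-0.12,0],"twist": 0},
  ],
)

```text
time_s: 66.65
ee_pos: [0.4637, 0.1988, 0.1913]
eef_rot: [-3.14, 0.0, 1.571]
force: [0.8, -0.3, -2.4]
grip_width: 0.0076
grip_force: 30.0
```

Call:
step_arm(
  deltas=[
    {"dp": [0.58,-0.12,0],"twist": 0},
    {"dp": [0.58,-0.12,0],"twist": 0},
    {"dp": [0.58,-0.12,0],"twist": 0},
    {"dp": [0.58,-0.12,0],"twist": 0},
    {"dp": [0.58,-0.12,0],"twist": 0},
    {"dp": [0.21,-0.12,0],"twist": 0},
    {"dp": [0,0,0],"twist": 0},
    {"dp": [0,0,0],"twist": 0},
  ],
)

```text
time_s: 67.45
ee_pos: [0.4358, 0.3213, 0.1919]
eef_rot: [-3.141, 0.001, 1.571]
force: [0.2, -0.0, -3.2]
grip_width: 0.0073
grip_force: 30.0
```

Call:
step_arm(
  deltas=[
    {"dp": [0,0,0.6],"twist": 0},
    {"dp": [0,0,0.6],"twist": 0},
    {"dp": [0,0,0.6],"twist": 0},
    {"dp": [0,0,0.5],"twist": 0},
    {"dp": [0,0,0.4],"twist": 0},
    {"dp": [0,0,0.3],"twist": 0},
    {"dp": [0,0,0.12],"twist": 0},
    {"dp": [0,0,0.08],"twist": 0},
    {"dp": [0,0,0],"twist": 0},
    {"dp": [0,0,0],"twist": 0},
    {"dp": [0,0,0],"twist": 0},
  ],
)

```text
time_s: 68.55
ee_pos: [0.4363, 0.322, 0.0648]
eef_rot: [3.141, -0.001, 1.571]
force: [0.4, -0.8, -3.3]
grip_width: 0.0077
grip_force: 30.0
```

Call:
step_arm(
  deltas=[
    {"dp": [0,0,0.03],"twist": 0},
    {"dp": [0,0,0],"twist": 0},
    {"dp": [0,0,0],"twist": 0},
  ],
)

```text
time_s: 68.85
ee_pos: [0.4361, 0.3218, 0.0631]
eef_rot: [3.142, -0.0, 1.571]
force: [0.1, -0.4, -2.7]
grip_width: 0.0075
grip_force: 30.0
```

Call:
step_arm(
  deltas=[
    {"dp": [0,0,0.04],"twist": 0},
    {"dp": [0,0,0],"twist": 0},
    {"dp": [0,0,0],"twist": 0},
  ],
)

```text
time_s: 69.15
ee_pos: [0.4363, 0.322, 0.0622]
eef_rot: [3.141, -0.001, 1.571]
force: [-2.1, -0.7, 6.2]
grip_width: 0.0075
grip_force: 30.0
```

Call:
step_arm(
  deltas=[
    {"dp": [0,0,0],"twist": 0},
    {"dp": [0,0,0],"twist": 0},
    {"dp": [0,0,0],"twist": 0},
    {"dp": [0,0,0],"twist": 0},
    {"dp": [0,0,0],"twist": 0},
    {"dp": [0,0,0],"twist": 0},
    {"dp": [0,0,-0.4],"twist": 0},
    {"dp": [0,0,-0.6],"twist": 0},
    {"dp": [0,0,-0.6],"twist": 0},
    {"dp": [0,0,-0.6],"twist": 0},
    {"dp": [0,0,-0.6],"twist": 0},
    {"dp": [0,0,-0.5],"twist": 0},
  ],
  gripper=0,
)

```text
time_s: 70.35
ee_pos: [0.4361, 0.3218, 0.1948]
eef_rot: [3.141, -0.0, 1.571]
force: [-0.6, -0.7, -0.2]
grip_width: 0.0471
grip_force: 0.0
```

```bash
python3 - <<'E'
from h import *
o,im,W=hous('wrist',.054);print(o['ee_pos'])
o,im,W=hous('scene',.054);save(im,'scene6.png');knob('side');knob('wrist')
E
```

```text
wrist tops
  px [254. 178.] 1367 mean [0.4362 0.3239 0.0531] rect [435.9 323. ] [43.  48.4] 0.5
  px [336. 184.] 1264 mean [0.5269 0.3169 0.0529] rect [530.3 315.1] [49.1 44.1] 89.8
wrist bars
  px [254. 185.] 317 mean [0.4361 0.3235 0.081 ] rect [436.1 322.7] [ 6.2 46.4] 0.0
  px [345. 192.] 373 mean [0.5296 0.316  0.0805] rect [530.2 315.3] [ 8.1 46.7] 0.2
[0.43613555 0.32182564 0.19483826]
scene tops
  px [376. 189.] 156 mean [0.4415 0.3184 0.0536] rect [437.8 319. ] [43.6 47.8] 1.8
  px [382. 211.] 189 mean [0.5348 0.311  0.0537] rect [530.9 311.5] [43.5 49.5] 0.8
scene bars
  px [379. 182.] 38 mean [0.4371 0.3207 0.0798] rect [436.9 320.3] [46.1  5.7] 88.8
  px [210. 209.] 35 mean [ 0.5475 -0.1767  0.0781] rect [ 547.6 -176.8] [ 7.1 44.5] 81.8
  px [384. 204.] 39 mean [0.5323 0.3107 0.0799] rect [532.5 311.6] [45.2  6.1] 86.5
knob side 39 [ 0.4303 -0.0122  0.0661] [0.43689844 0.32233626 0.19594351] 0.047166739344274095
knob wrist 0 None [0.43635368 0.32199048 0.19405162] 0.04692822732342089
```

View pics/scene6.png

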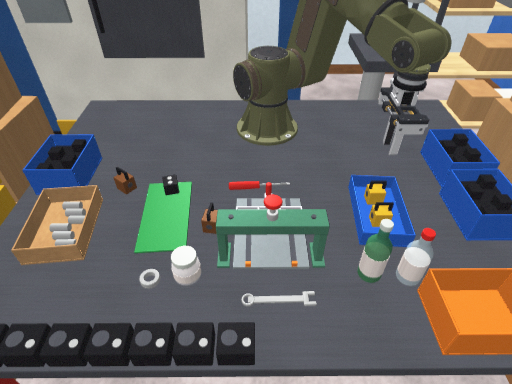

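Both housings stand in the bin at (376,190) and (381,213). The shuttle is out and empty, the plunger is up, and nothing else has moved. Handing in.

```bash
python3 -c "
from station import ctrl
print(ctrl.hand_in())"
```

```text
the job is handed in; nothing more can be done
None
```

Handed in at about 70 s of the 210 s: both yellow housings present were marked with the shuttle home and now stand upright in the blue bin, with the shuttle out and empty. My first pull on the knob missed because the fingers had not finished closing. The shuttle did not move, and the second pull worked.

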